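# Clamp a lens barrel in a V-cradle

### The arm

A 6-joint arm with a two-finger parallel gripper is mounted at the origin on a cart in front of the work surface, level with it; the furniture and walls round the work are solid. World frame = base frame: x ahead of the robot, y to its left, z up, the work surface at z = 0. Lengths are in mm, angles in rad, forces in N, time in s.
With the tool pointing down it reaches from about 300 to 775 mm from the base axis. Payload 14.6 kg.
Tool frame: the origin (TCP) lies between the finger pads; the fingertips stand 11 mm ahead of it and the grasp point (between the pads) lies 8 mm behind it; z points along the fingers, y is the direction in which the jaws open and shut (so a half turn about z gives the same grasp; the last joint's range is limited). The gripper opens to 94 mm and grips with 3 to 60 N. Pads are 16 mm wide; open, the fingers measure 119 mm over their backs; the gripper's body (75 mm by 177 mm) begins 78 mm behind the grasp point.
Start: joints at [1.07, 0.3, 1.521, -0, 1.321, -0.067], TCP at [231.173, 499.047, 216.446] pointing down, gripper open.
Joint ranges: [-3.03, 3.03], [-0.79, 2.21], [0.23, 2.52], [-1.04, 4.18], [0, 3.07], [-2.55, 2.55]. Speed limits (rad/s): [2.22, 2.22, 2.57, 3.14, 3.14, 3.14].

### API

Orientations are given as [roll, pitch, yaw] about the fixed x, y, z axes, in that order (R = Rz(yaw) Ry(pitch) Rx(roll)).
In Python, from cell import * gives the robot as it stands.
- The arm moves only by the tool arm_command, never from a script. Its argument "deltas" is a list of rows, each an object with "xyz": the shift along the world's x, y, z in m, a list of three; "turn": the turn, a rotation vector about the world's x, y, z in rad, a list of three. A call has 1 to 12 rows; each row shifts and turns the commanded pose from where the row before left it; what a row does not reach is not made up. A row lasts 1/8 s, in which the tool goes at most 62.5 mm and 10.7 degrees, less where a joint would pass 70% of its speed; a pose out of reach is approached as far as the arm can. A call with a gripper value outside its range is refused whole. "gripper" is the closure, from 0 (fully open) to 1 (shut), set as the call begins (left out, the last holds). The fingers move at their own pace and stop on an object; "force" is the grip in N (left out, the last holds). Time passes only in rows, so rows that do not move let the fingers close. It gives the time, the measured TCP pose, the force and the opening at its end, in the units of the state.
- read_state(): the state, without advancing time (a new reading comes with each control period).
- camera(name): name is "side" or "top" or "wrist"; returns a dict with "color" (400x640x3 uint8, red, green, blue), "fx", "fy", "cx", "cy" (pixels), "rvec" (rotation vector, rad) and "tvec" (3), from world to camera coordinates, as OpenCV has them; the wrist camera has in their place "mount" (4x4, takes a point from camera to tool coordinates, whose origin is the TCP and whose axes are the flange's). Camera axes: x right, y down, z forward; pixel columns grow to the right and rows downward; lengths in mm; the calibration is good to about 2 mm. The wrist camera is an equidistant fisheye: a pixel r from the principal point sees the ray r / f radians off the axis. A picture is of the moment at which its call begins: read the wrist's pose just before it. There is no depth.
- sign_off(): hands the job in, once; it reports no verdict.
The state is a dict: "clock": time; "joints": joint angles; "qd": joint speeds; "effort": joint torques, N m; "eef_pos": TCP position; "eef_rot": TCP orientation; "wrist_force": force on the tool from outside, world axes, zero at the start; "moment": the same for the moment, N m; "finger_gap": finger opening in mm.
Only numpy, scipy, OpenCV 4.12 (cv2) and the standard library are available. Lean on these libraries where they do the work, as an engineer would, in place of code of your own. Each camera call takes 0.05 s, during which the arm holds its last target.

### The job

Lift the dark lens barrel out of its wooden rest, lay it gently in the V-cradle and slide it along the V until its end is home against the steel end stop. Only then swing the red clamp strap over it and press the strap down until the spring of its pad is squeezed and bears firmly on the barrel by itself; never hit or crush the barrel, and leave the things standing around where they are.

Things in the scene. Friction and masses are not known exactly. Their poses are not given: they have to be found in the camera images.
- barrel: Loose lens barrel: plain dark metal cylinder 32 mm in diameter, 130 mm long, with thin brass and black rings level with its surface, about 0.22 kg. Origin at its middle on its axis; its x axis runs along the cylinder (either end may go first). At the start it lies level in the wooden rest, its axis 30 mm above the worktop.
- rest: Light wooden rest, 102 x 56 x 19 mm, fixed: two saddles 12 mm thick at x = -45 and +45 mm that carry the barrel near its ends; between them it is open except for a strip 18 mm wide and 5 mm high below the barrel. Origin at the middle of its underside; x along the barrel.
- cradle: Fixed V-cradle: grey plate 150 x 120 x 8 mm (x = -65 to 85, y = -75 to 45 mm) with two 90 degree V supports lined with slick white plastic (friction 0.25), at x = -56 to -44 and 35 to 55 mm, up to z = 52 mm, y = -27 to 27 mm; open between them above the plate. Origin on the worktop; z up; the V runs along x at y = 0; +x points to the end stop (roughly at the robot).
- seat (a point): The point where the barrel's origin lies when the barrel is home: in the V, its end touching the stop. 47.6 mm above the worktop, 65 mm before the stop's face; axes as the cradle's.
- stop: Steel end stop plate of the cradle, rigid, 40 mm wide, 62 mm high. Its origin is at the foot of the face that meets the barrel's end, 8 mm above the worktop; that face looks to the cradle's -x.
- clamp_post: Dark steel post fixed to the cradle at x = 45 mm, y = -48 mm, top 93 mm above the worktop; it carries the strap. Origin at the middle of its foot, axes as the cradle's.
- strap (a joint): Angle of the red clamp strap about its hinge, rad: 0 = level across the barrel, towards the cradle's +y; grows as it opens, up and back to the cradle's -y; at the start it leans back at 2.45 to 2.75. Range -0.25 to 2.8. The hinge is stiff (0.6 N m, 5 to 6 N at the handle) and stays where it is left, which also holds the pad's pressure when the handle is let go.
- handle (a point): Middle of the free part of the strap's handle, on its axis: a round steel rod 12 mm in diameter, parallel to the cradle's x, 100 mm from the hinge, at cradle x = 14 mm; free 20 mm to either side (strap on one, a black ball 17 mm in diameter on the other). With the strap level it lies 85 mm above the worktop at cradle y = 52 mm.
- strap_hinge (a point): Centre of the strap's hinge, 85 mm above the worktop, at cradle x = 45, y = -48 mm; axis parallel to the cradle's x. Right clamping: after touch the strap is pressed down until the pad bears with 4 to 12 N (spring squeezed 1.2 to 3.4 mm), that is 2 to 6 N more at the handle than swinging alone takes. Over 16 N crushes the barrel.
- cap: Bystander: blue plastic screw cap, 27 mm wide, 16 mm high; origin at the middle of its underside.
- spool: Bystander: small green spool, 34 mm wide, 26 mm high; origin at the middle of its underside.
- handset: Bystander: opened dark handset, 104 x 47 x 8 mm; origin at the middle of its underside.
- spindle_boss (a point): Point in the strap, 48 mm from its hinge, where the spindle with its sprung pad (rubber, 18 mm square; 3.5 N per mm, 6 mm travel, then solid) passes through. The spindle was left at an unknown height, within 7 mm either way: the pad meets the seated barrel at a strap angle between -0.15 and 0.15 rad, felt only as a rise of force.

How it is judged:
By the outcome, as a careful person would: the job done as asked, in the order asked, and still so for the second after the job is handed in, with the robot touching nothing.
It also fails if it takes over 72 s, if anything falls off the work surface, if the arm or the gripper's body presses on something with over 40 N, if the wrist force passes 120 N, or if a joint passes its speed limit or range.

## Working session

There is one attempt and no reset: what is moved stays moved. The work goes in short steps, Python scripts to look and compute and a tool call to move; the robot and the scene stay as the last step left them, time stands still between calls to the robot, and variables do not carry over. Pictures are saved under pics/ and viewed, and the job is handed in when it is done.

Besides the shell and the picture viewer there is one more tool, called in YAML: its name, and indented under it one key for each argument. arm_command: Moves the arm, as the interface text tells. Its arguments: {"type":"object","properties":{"deltas":{"type":"array","items":{"type":"object","properties":{"xyz":{"type":"array","items":{"type":"number"}},"turn":{"type":"array","items":{"type":"number"}}}}},"gripper":{"type":"number"},"force":{"type":"number"}},"required":["deltas"]}

```bash
ls; mkdir -p pics
python3 - <<'E'
from cell import *
import cv2
print(read_state())
for n in ["side","top","wrist"]:
    c=camera(n)
    cv2.imwrite(f"pics/{n}0.png",c["color"][:,:,::-1])
    print(n,{k:v for k,v in c.items() if k!="color"})
E
```

```text
pics
{'clock': 0.0, 'joints': array([ 1.07042565e+00,  3.00463889e-01,  1.52160689e+00, -2.39825018e-05,
        1.32067627e+00, -6.66235249e-02]), 'qd': array([-0.00052848,  0.00058078, -0.00074952,  0.00113671, -0.00125293,
        0.0007753 ]), 'effort': array([ 8.16944539e-04, -5.31816816e+01, -3.52743316e+01,  7.08862580e-02,
        2.44090625e-02, -9.33171577e-05]), 'eef_pos': array([231.04781125, 498.83485977, 215.87935486]), 'eef_rot': array([-3.14043927e+00, -5.36751327e-05,  2.70785142e+00]), 'wrist_force': array([ 0.16938555,  0.36315814, -0.478968  ]), 'moment': array([ 0.04438628, -0.03765704, -0.00573634]), 'finger_gap': 94.09094696842423}
side {'fx': 423.9894592686508, 'fy': 423.9894592686508, 'cx': 322.95447027734116, 'cy': 200.63719643457563, 'rvec': array([ 0.14427422, -2.77747756,  1.30930007]), 'tvec': array([521.39548177, 250.38778538, 747.879221  ])}
top {'fx': 445.3622792706928, 'fy': 445.3622792706928, 'cx': 322.1862962074558, 'cy': 199.2189032019984, 'rvec': array([ 2.17333865, -2.19839893,  0.05956963]), 'tvec': array([-204.68970199,  552.82057275, 1066.3777212 ])}
wrist {'fx': 309.70691628693146, 'fy': 309.70691628693146, 'cx': 324.49659886002235, 'cy': 201.8322273083835, 'mount': array([[-6.89915449e-04, -9.69223622e-01, -2.46181020e-01,
         7.05783330e+01],
       [ 9.99998954e-01, -3.55814454e-04, -1.40161477e-03,
        -3.94999619e-02],
       [ 1.27088338e-03, -2.46181730e-01,  9.69222854e-01,
        -1.67993275e+02],
       [ 0.00000000e+00,  0.00000000e+00,  0.00000000e+00,
         1.00000000e+00]])}
```

View pics/side0.png

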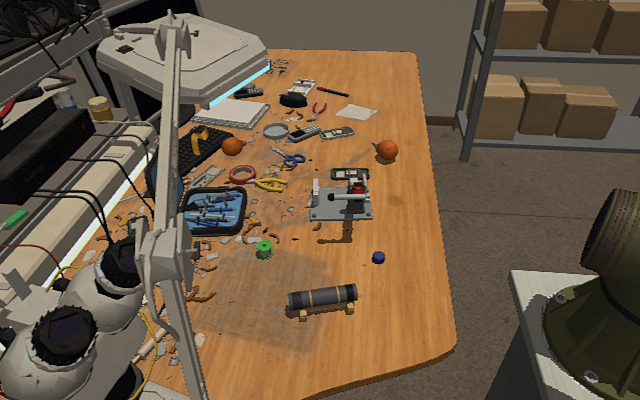

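View pics/top0.png

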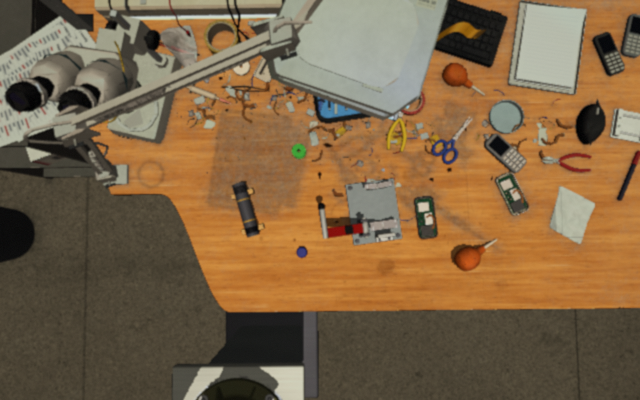

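View pics/wrist0.png

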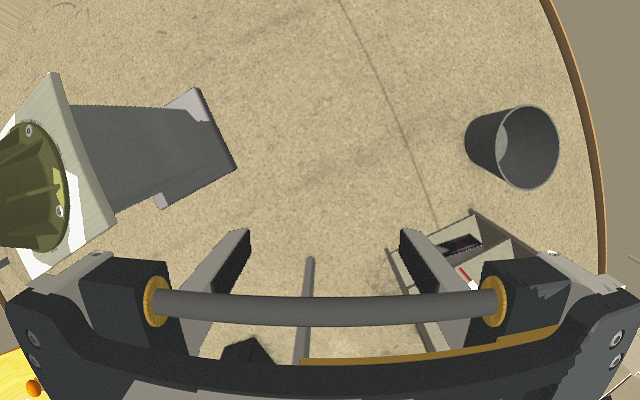

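```bash
cat > h.py <<'E'
from cell import *
import numpy as np, cv2
from scipy.spatial.transform import Rotation as Ro
def RT(c):
    return cv2.Rodrigues(np.array(c["rvec"],float))[0],np.array(c["tvec"],float)
def ray(c,uv,st=None):
    """origin, dir in world. fisheye if mount"""
    uv=np.array(uv,float)
    if "mount" in c:
        d=(uv-[c["cx"],c["cy"]])/c["fx"]; r=np.hypot(*d)
        v=np.array([*(d/r*np.sin(r) if r>1e-9 else d),np.cos(r)])
        M=np.array(c["mount"]); R=Ro.from_euler("xyz",st["eef_rot"]).as_matrix()
        return R@M[:3,3]+st["eef_pos"], R@M[:3,:3]@v
    R,t=RT(c); v=np.array([(uv[0]-c["cx"])/c["fx"],(uv[1]-c["cy"])/c["fy"],1.])
    v/=np.linalg.norm(v)
    return -R.T@t, R.T@v
def plane(c,uv,z,st=None):
    o,d=ray(c,uv,st); return o+d*(z-o[2])/d[2]
def proj(c,P,st=None):
    P=np.array(P,float)
    if "mount" in c:
        M=np.array(c["mount"]); R=Ro.from_euler("xyz",st["eef_rot"]).as_matrix()
        q=M[:3,:3].T@(R.T@(P-st["eef_pos"])-M[:3,3]); r=np.hypot(q[0],q[1]); th=np.arctan2(r,q[2])
        return np.array([c["cx"]+c["fx"]*th*q[0]/r,c["cy"]+c["fx"]*th*q[1]/r])
    R,t=RT(c); q=R@P+t; return np.array([c["cx"]+c["fx"]*q[0]/q[2],c["cy"]+c["fy"]*q[1]/q[2]])
def tri(rays):
    A=np.zeros((3,3));b=np.zeros(3)
    for o,d in rays:
        Q=np.eye(3)-np.outer(d,d);A+=Q;b+=Q@o
    p=np.linalg.solve(A,b); return p,[np.linalg.norm((np.eye(3)-np.outer(d,d))@(p-o)) for o,d in rays]
def crop(img,x0,y0,x1,y1,s,fn):
    cv2.imwrite(fn,cv2.resize(img[y0:y1,x0:x1,::-1],None,fx=s,fy=s,interpolation=cv2.INTER_CUBIC))
E
python3 - <<'E'
from h import *
t=cv2.imread("pics/top0.png")[:,:,::-1]; s=cv2.imread("pics/side0.png")[:,:,::-1]
crop(t,220,140,450,270,3.4,"pics/top0c.png")
crop(s,240,155,440,330,3.4,"pics/side0c.png")
for n in ("top","side"):
    c=camera(n); print(n,ray(c,(320,200))[0])
    for nm,p in (("barrel",(247,208) if n=="top" else (322,297)),("spool",(299,151) if n=="top" else (264,249)),("cap",(302,252) if n=="top" else (378,257)),("cradle",(373,212) if n=="top" else (340,205))):
        print(nm,plane(c,p,20).round())
E
```

```text
top [ 482.89572081 -219.1647685  1097.01797209]
barrel [531. -29.  20.]
spool [ 669. -156.   20.]
cap [ 424. -161.   20.]
cradle [ 518. -333.   20.]
side [456.41079771 473.23125562 679.42032876]
barrel [530. -32.  20.]
spool [ 669. -147.   20.]
cap [ 425. -147.   20.]
cradle [ 518. -309.   20.]
```

View pics/top0c.png

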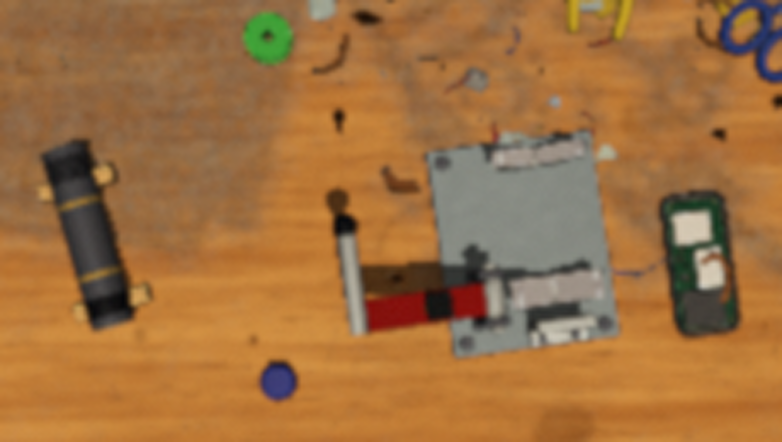

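View pics/side0c.png

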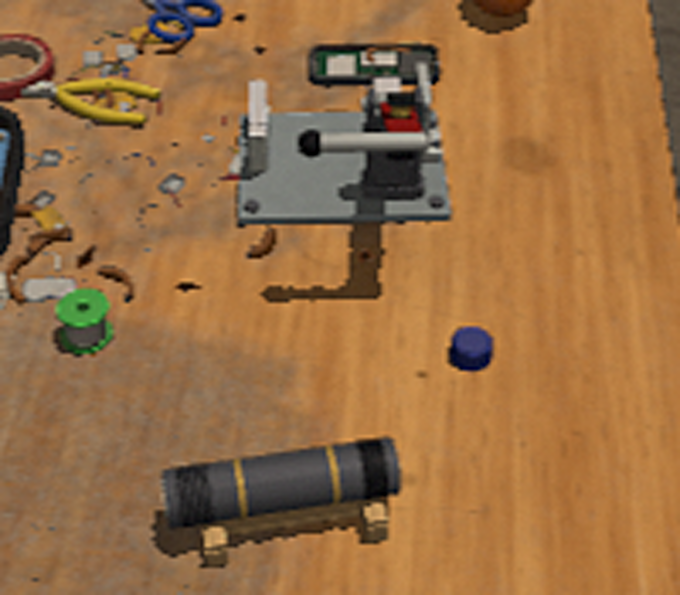

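Run:
```python
from h import *
c=camera("top"); f=lambda x,y:(220+x/3.4,140+y/3.4)
a=plane(c,f(65,147),36);b=plane(c,f(113,325),36); print(a,b,np.arctan2(*(a-b)[[1,0]]),(a+b)/2)
P=[plane(c,f(*p),8) for p in((428,152),(587,130),(620,335),(457,357))]
for p in P: print(p.round(1))
x=P[0]-P[3];print(np.arctan2(x[1],x[0])); x=P[1]-P[2];print(np.arctan2(x[1],x[0])); x=P[0]-P[1];print(np.arctan2(-x[0],x[1]))
s=camera("side"); g=lambda x,y:(240+x/3.4,155+y/3.4)
for p in ((238,222),(450,218)): print(plane(s,g(*p),8))
for p in ((164,500),(397,465)): print(plane(s,g(*p),32))
print(tri([ray(c,f(345,222)),ray(s,g(310,143))]), tri([ray(c,f(358,330)),ray(s,g(435,142))]))
```

```text
[589.91632086 -12.55427065  36.        ] [464.48458076 -46.23035841  36.        ] 0.26229586749230377 [527.20045081 -29.39231453  36.        ]
[ 586.  -269.5    8. ]
[ 600.5 -384.4    8. ]
[ 452.9 -404.9    8. ]
[ 438.4 -288.1    8. ]
0.12545184163677064
0.1378031358867762
0.1260483451997832
[ 585.31623711 -260.64388375    8.        ]
[ 439.20499181 -278.04126234    8.        ]
[590.06624029  -5.37209438  32.        ]
[464.25514293 -41.6989955   32.        ]
(array([ 529.74728486, -210.15116512,  123.29649789]), [np.float64(0.7046748829229149), np.float64(0.7046748829229984)]) (array([ 457.00888177, -217.71874516,  123.24467829]), [np.float64(4.056920960539824), np.float64(4.056920960539878)])
```

arm_command:
  deltas:
    - {"xyz": [0.017, -0.039, 0.002], "turn": [0, 0, -0.17]}
    - {"xyz": [0.017, -0.039, 0.002], "turn": [0, 0, -0.17]}
    - {"xyz": [0.017, -0.039, 0.002], "turn": [0, 0, -0.17]}
    - {"xyz": [0.017, -0.039, 0.002], "turn": [0, 0, -0.17]}
    - {"xyz": [0.017, -0.039, 0.002], "turn": [0, 0, -0.17]}
    - {"xyz": [0.017, -0.039, 0.002], "turn": [0, 0, -0.17]}
    - {"xyz": [0.017, -0.039, 0.002], "turn": [0, 0, -0.17]}

```text
clock: 1.23
eef_pos: [350.5, 224.8, 230.7]
eef_rot: [3.141, -0.0, 1.512]
wrist_force: [0.5, 0.9, -1.0]
finger_gap: 94.0
```

arm_command:
  deltas:
    - {"xyz": [0.017, -0.039, 0], "turn": [0, 0, -0.178]}
    - {"xyz": [0.017, -0.039, 0], "turn": [0, 0, -0.178]}
    - {"xyz": [0.017, -0.039, 0], "turn": [0, 0, -0.178]}
    - {"xyz": [0.017, -0.039, 0], "turn": [0, 0, -0.178]}
    - {"xyz": [0.017, -0.039, 0], "turn": [0, 0, -0.178]}
    - {"xyz": [0.017, -0.039, 0], "turn": [0, 0, -0.178]}
    - {"xyz": [0.017, -0.039, 0], "turn": [0, 0, -0.178]}
    - {"xyz": [0, 0, 0]}

```text
validation failed for argument at $.de...
```

Run:
```python
from h import *
import pickle
s=read_state(); c=camera("wrist"); print(s["eef_pos"],s["eef_rot"],s["joints"])
pickle.dump((s,c),open("w1.pkl","wb")); cv2.imwrite("pics/w1.png",c["color"][:,:,::-1])
```

```text
[350.50899682 224.78174844 230.65942842] [ 3.14123356e+00 -2.50915674e-04  1.51236752e+00] [ 4.82205341e-01 -1.67435523e-02  1.84867116e+00  3.13809654e-05
  1.30922803e+00  5.40626085e-01]
```

View pics/w1.png

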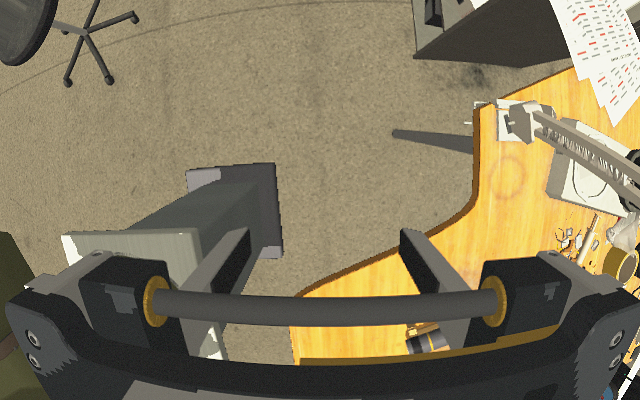

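arm_command:
  deltas:
    - {"xyz": [0.017, -0.039, 0], "turn": [0, 0, -0.178]}
    - {"xyz": [0.017, -0.039, 0], "turn": [0, 0, -0.178]}
    - {"xyz": [0.017, -0.039, 0], "turn": [0, 0, -0.178]}
    - {"xyz": [0.017, -0.039, 0], "turn": [0, 0, -0.178]}
    - {"xyz": [0.017, -0.039, 0], "turn": [0, 0, -0.178]}
    - {"xyz": [0.017, -0.039, 0], "turn": [0, 0, -0.178]}
    - {"xyz": [0.017, -0.039, 0], "turn": [0, 0, -0.178]}
    - {"xyz": [0, 0, 0], "turn": [0, 0, 0]}

```text
clock: 2.28
eef_pos: [469.6, -48.8, 230.1]
eef_rot: [-3.141, 0.001, 0.267]
wrist_force: [0.1, 0.3, -0.1]
finger_gap: 94.0
```

Run:
```python
from h import *
import pickle
s=read_state(); c=camera("wrist"); print(s["eef_pos"],s["eef_rot"],s["joints"])
pickle.dump((s,c),open("w2.pkl","wb")); cv2.imwrite("pics/w2.png",c["color"][:,:,::-1])
```

```text
[469.58668246 -48.76640212 230.09061604] [-3.14145547e+00  5.63049168e-04  2.67433655e-01] [-1.81014055e-01  1.14095188e-01  1.71278747e+00 -1.24541571e-04
  1.31527685e+00  1.12238017e+00]
```

View pics/w2.png

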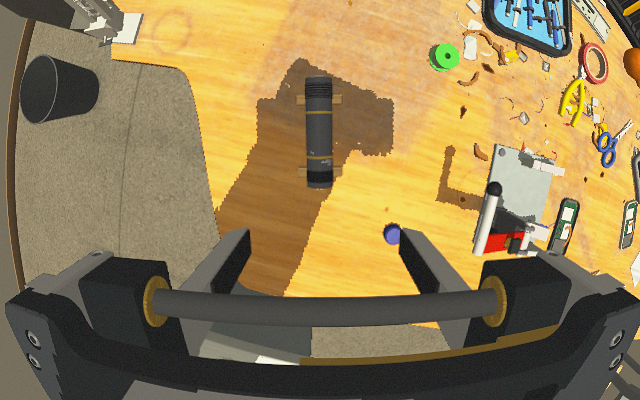

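Run:
```python
from h import *
import pickle
s,c=pickle.load(open("w2.pkl","rb"))
im=c["color"]; crop(im,270,60,380,200,5,"pics/w2c.png")
g=im[:,:,2].astype(int)+0
hsv=cv2.cvtColor(im,cv2.COLOR_RGB2HSV)
for r in (95,105,120,130,140,150,165,175,182):
    print(r,[int(x) for x in im[r,295:345].sum(1)//3])
```

```text
95 [90, 99, 112, 115, 119, 118, 125, 118, 113, 96, 52, 45, 39, 39, 39, 35, 33, 37, 38, 42, 44, 43, 40, 49, 52, 51, 42, 47, 41, 42, 42, 38, 37, 32, 33, 38, 27, 75, 117, 126, 125, 128, 127, 122, 125, 138, 129, 92, 99, 96]
105 [101, 95, 84, 83, 77, 84, 81, 80, 86, 84, 66, 54, 58, 59, 61, 68, 63, 65, 67, 69, 72, 72, 77, 80, 72, 70, 72, 71, 71, 65, 70, 69, 65, 61, 63, 62, 56, 87, 90, 86, 87, 87, 86, 89, 93, 95, 99, 99, 94, 96]
120 [94, 93, 94, 91, 95, 93, 92, 90, 94, 93, 83, 54, 62, 59, 62, 64, 63, 68, 62, 74, 69, 73, 77, 74, 74, 70, 72, 66, 68, 67, 71, 69, 67, 69, 63, 59, 54, 74, 91, 92, 94, 92, 92, 93, 97, 96, 96, 98, 101, 100]
130 [107, 103, 105, 109, 107, 102, 108, 106, 105, 105, 93, 62, 57, 63, 65, 66, 66, 68, 66, 69, 72, 70, 75, 74, 74, 72, 72, 67, 69, 68, 69, 66, 67, 63, 64, 64, 54, 76, 94, 92, 90, 92, 95, 91, 94, 91, 95, 95, 96, 92]
140 [104, 97, 93, 94, 96, 101, 101, 100, 100, 98, 95, 71, 61, 69, 64, 64, 67, 67, 66, 70, 71, 72, 74, 71, 76, 70, 72, 73, 67, 71, 68, 67, 68, 66, 63, 58, 55, 77, 90, 96, 95, 93, 97, 95, 99, 96, 99, 98, 97, 92]
150 [102, 101, 104, 102, 103, 103, 108, 103, 103, 102, 98, 87, 57, 63, 64, 69, 69, 67, 71, 66, 71, 70, 72, 74, 73, 69, 69, 71, 70, 69, 66, 64, 67, 69, 65, 59, 56, 107, 111, 95, 95, 104, 100, 99, 99, 96, 94, 95, 93, 99]
165 [101, 99, 104, 100, 98, 93, 98, 97, 92, 100, 98, 90, 57, 62, 58, 63, 66, 64, 70, 72, 70, 69, 67, 70, 72, 72, 71, 65, 69, 70, 64, 71, 82, 88, 86, 83, 59, 65, 86, 97, 96, 97, 92, 96, 97, 97, 97, 103, 177, 194]
175 [110, 112, 110, 107, 121, 121, 124, 119, 123, 121, 120, 99, 28, 31, 24, 33, 28, 33, 32, 32, 35, 35, 33, 32, 31, 33, 26, 30, 39, 35, 37, 31, 35, 31, 28, 32, 28, 40, 90, 128, 121, 121, 118, 119, 118, 116, 130, 173, 185, 183]
182 [113, 112, 108, 107, 111, 113, 111, 110, 108, 110, 110, 99, 78, 51, 49, 50, 46, 47, 40, 46, 46, 45, 44, 41, 43, 42, 44, 44, 41, 46, 54, 45, 54, 50, 52, 54, 52, 68, 117, 159, 179, 176, 177, 178, 178, 182, 180, 180, 183, 182]
```

View pics/w2c.png

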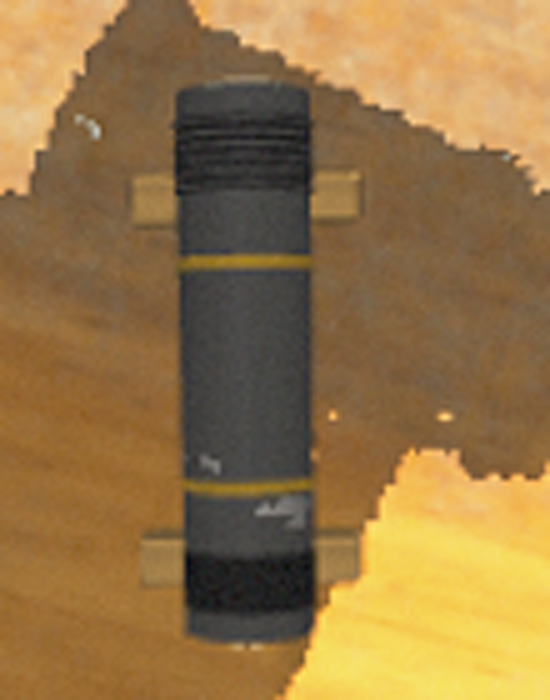

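Run:
```python
from h import *
import pickle
s,c=pickle.load(open("w2.pkl","rb"))
def axis(r,l,rr):
    o,a=ray(c,(l,r),s);_,b=ray(c,(rr,r),s); d=a/np.linalg.norm(a)+b/np.linalg.norm(b); return o+d*(30-o[2])/d[2]
A=axis(95,304.6,332.0);B=axis(175,306.5,332.9)
print(A,B,np.arctan2(*(A-B)[[1,0]]))
e1=plane(c,(318.5,77),40,s);e2=plane(c,(319.7,187.5),34,s);print(e1,e2,(e1+e2)/2,np.linalg.norm(e1-e2))
```

```text
[571.0922757  -14.30544153  30.        ] [479.09012662 -40.98394829  30.        ] 0.2822362019139996
[590.58943916  -9.40406758  40.        ] [465.0464385  -44.83136634  34.        ] [527.81793883 -27.11771696  37.        ] 130.58383710769832
```

arm_command:
  deltas:
    - {"xyz": [0.024, 0.0085, -0.03], "turn": [0, 0, 0.002]}
    - {"xyz": [0.024, 0.0085, -0.04], "turn": [0, 0, 0.002]}
    - {"xyz": [0.0247, 0.0085, -0.04], "turn": [0, 0, 0.002]}
    - {"xyz": [0, 0, -0.035], "turn": [0, 0, 0]}
    - {"xyz": [0, 0, -0.025], "turn": [0, 0, 0]}
    - {"xyz": [0, 0, 0], "turn": [0, 0, 0]}
  gripper: 0.4
  force: 12

```text
clock: 3.08
eef_pos: [540.7, -20.3, 59.3]
eef_rot: [-3.14, 0.003, 0.281]
wrist_force: [0.4, 0.0, -0.8]
finger_gap: 56.5
```

Run:
```python
from h import *
import pickle
s=read_state(); c=camera("wrist"); print(s["eef_pos"],s["eef_rot"],s["finger_gap"])
cv2.imwrite("pics/w3.png",c["color"][:,:,::-1])
```

```text
[540.73770098 -20.27858666  59.2590649 ] [-3.14029945e+00  2.89147664e-03  2.80509923e-01] 56.4834619221682
```

View pics/w3.png

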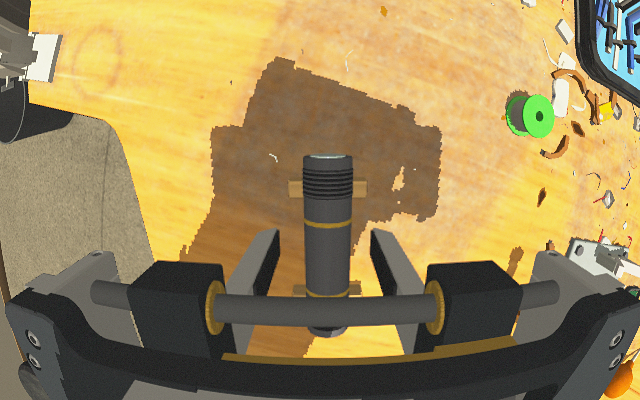

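arm_command:
  deltas:
    - {"xyz": [0.001, -0.0025, -0.012], "turn": [0, 0, 0]}
    - {"xyz": [0, 0, -0.012], "turn": [0, 0, 0]}
    - {"xyz": [0, 0, -0.013], "turn": [0, 0, 0]}
    - {"xyz": [0, 0, 0], "turn": [0, 0, 0]}

```text
clock: 3.62
eef_pos: [542.2, -23.9, 22.3]
eef_rot: [-3.141, 0.002, 0.278]
wrist_force: [0.4, -1.0, -0.1]
finger_gap: 56.2
```

Run:
```python
from h import *
import pickle
s=read_state(); c=camera("wrist"); print(s["eef_pos"],s["eef_rot"],s["finger_gap"],s["wrist_force"])
cv2.imwrite("pics/w4.png",c["color"][:,:,::-1])
```

```text
[542.20259097 -23.90738989  22.25232764] [-3.14079588e+00  1.94893687e-03  2.77789125e-01] 56.23420250028442 [ 0.40956141 -0.98681212 -0.14297448]
```

View pics/w4.png

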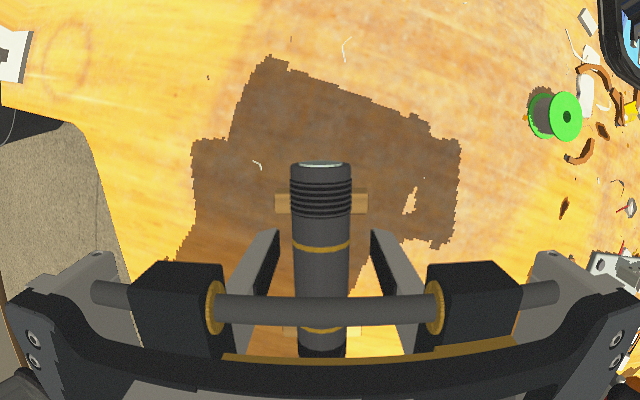

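arm_command:
  deltas:
    - {"xyz": [0, 0.001, 0], "turn": [0, 0, 0]}
    - {"xyz": [0, 0, 0], "turn": [0, 0, 0]}
    - {"xyz": [0, 0, 0], "turn": [0, 0, 0]}
    - {"xyz": [0, 0, 0], "turn": [0, 0, 0]}
  gripper: 0.75
  force: 15

```text
clock: 4.18
eef_pos: [543.0, -22.9, 23.7]
eef_rot: [3.142, -0.0, 0.278]
wrist_force: [-0.0, 1.2, 1.4]
finger_gap: 31.6
```

arm_command:
  deltas:
    - {"xyz": [0, 0, 0.006], "turn": [0, 0, 0]}
    - {"xyz": [0, 0, 0.012], "turn": [0, 0, 0]}
    - {"xyz": [0, 0, 0.025], "turn": [0, 0, 0]}
    - {"xyz": [0, 0, 0.04], "turn": [0, 0, 0]}
    - {"xyz": [0, 0, 0.04], "turn": [0, 0, 0]}
    - {"xyz": [0, 0, 0.04], "turn": [0, 0, 0]}
    - {"xyz": [-0.015, -0.03, 0.03], "turn": [0, 0, -0.025]}
    - {"xyz": [-0.02, -0.045, 0.015], "turn": [0, 0, -0.025]}
    - {"xyz": [-0.02, -0.045, 0], "turn": [0, 0, -0.03]}
    - {"xyz": [-0.02, -0.045, 0], "turn": [0, 0, -0.03]}
    - {"xyz": [-0.018, -0.042, 0], "turn": [0, 0, -0.038]}
    - {"xyz": [0, 0, 0], "turn": [0, 0, 0]}

```text
clock: 5.68
eef_pos: [448.6, -232.0, 232.1]
eef_rot: [3.141, -0.0, 0.126]
wrist_force: [-0.2, 0.7, -2.5]
finger_gap: 31.9
```

arm_command:
  deltas:
    - {"xyz": [0, 0, 0], "turn": [0, 0, 0]}
    - {"xyz": [0, 0, 0], "turn": [0, 0, 0]}

```text
clock: 5.92
eef_pos: [450.2, -229.0, 231.6]
eef_rot: [-3.142, -0.0, 0.131]
wrist_force: [0.2, 1.1, -2.3]
finger_gap: 31.8
```

Run:
```python
from h import *
import pickle
s=read_state(); c=camera("wrist"); print(s)
pickle.dump((s,c),open("w5.pkl","wb"));cv2.imwrite("pics/w5.png",c["color"][:,:,::-1])
```

```text
{'clock': 5.925, 'joints': array([-5.43186888e-01,  1.87439292e-01,  1.62476141e+00,  1.16083409e-04,
        1.32931665e+00,  8.96258371e-01]), 'qd': array([ 0.00155983,  0.0007735 ,  0.00223412,  0.00088413, -0.00251574,
       -0.00409831]), 'effort': array([-5.42449448e-01, -4.82802308e+01, -3.67303813e+01,  1.80351437e-02,
       -3.98462231e-03,  6.25586224e-03]), 'eef_pos': array([ 450.22923483, -229.04696112,  231.6386844 ]), 'eef_rot': array([-3.14155165e+00, -1.29199583e-04,  1.31323309e-01]), 'wrist_force': array([ 0.24447284,  1.11977538, -2.31376128]), 'moment': array([-0.04578081,  0.11107652,  0.00294529]), 'finger_gap': 31.769612475081573}
```

View pics/w5.png

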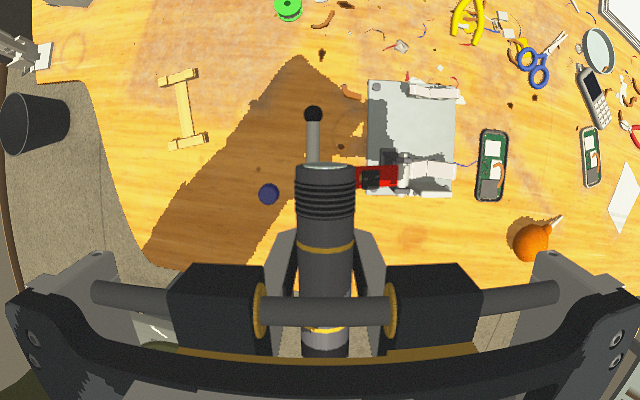

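Run:
```python
from h import *
import pickle
s,c=pickle.load(open("w5.pkl","rb")); crop(c["color"],295,60,475,210,4.4,"pics/w5c.png")
```

```text
(no output)
```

View pics/w5c.png

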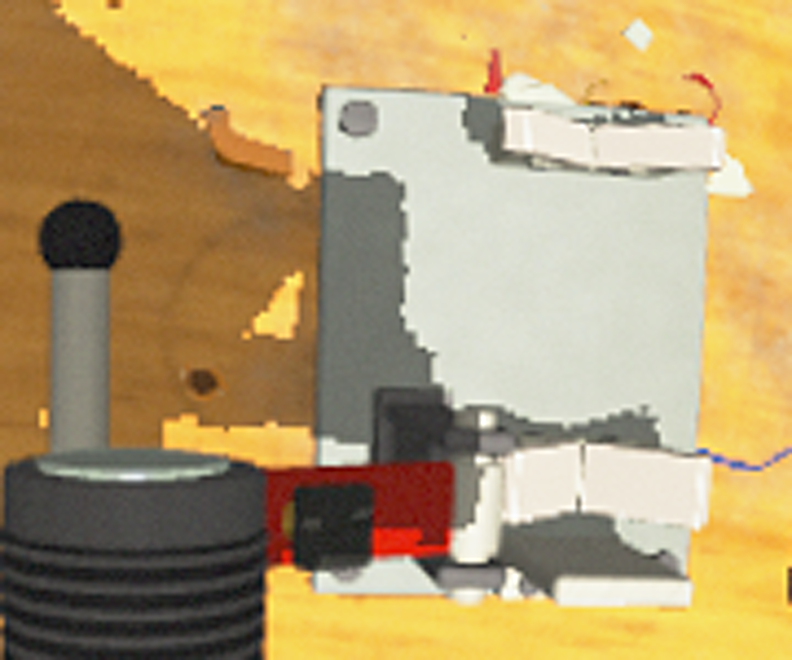

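Run:
```python
from h import *
import pickle
s,c=pickle.load(open("w5.pkl","rb")); f=lambda x,y:(295+x/4.4,60+y/4.4)
for n,p,z in (("TL",(322,89),8),("BL",(313,592),8),("R1",(708,190),8),("R2",(700,440),8),("farcrease",(593,138),25),("nearcrease",(583,485),25),("nearL",(506,490),52),("nearR",(706,490),52),("farL",(505,133),52),("farR",(720,150),52),("stopL",(556,580),70),("stopR",(690,580),70)):
    print(n,plane(c,f(*p),z,s).round(1))
```

```text
TL [ 585.8 -267.3    8. ]
BL [ 439.6 -286.     8. ]
R1 [ 579.1 -388.5    8. ]
R2 [ 503.1 -399.     8. ]
farcrease [ 583.9 -343.8   25. ]
nearcrease [ 484.9 -356.9   25. ]
nearL [ 483.  -325.8   52. ]
nearR [ 491.9 -383.5   52. ]
farL [ 575.8 -310.8   52. ]
farR [ 584.2 -371.6   52. ]
stopL [ 464. -338.   70.]
stopR [ 469.3 -375.6   70. ]
```

arm_command:
  deltas:
    - {"xyz": [-0.003, -0.035, 0], "turn": [0, 0, 0]}
    - {"xyz": [-0.004, -0.045, 0], "turn": [0, 0, 0]}
    - {"xyz": [-0.004, -0.045, 0], "turn": [0, 0, 0]}
    - {"xyz": [-0.004, -0.045, 0], "turn": [0, 0, 0]}
    - {"xyz": [-0.004, -0.03, 0], "turn": [0, 0, 0]}
    - {"xyz": [0, 0, 0], "turn": [0, 0, 0]}
    - {"xyz": [0, 0, 0], "turn": [0, 0, 0]}

```text
clock: 6.85
eef_pos: [431.4, -429.1, 231.3]
eef_rot: [-3.141, 0.0, 0.131]
wrist_force: [-0.1, 0.6, -2.8]
finger_gap: 31.4
```

Run:
```python
from h import *
import pickle
s=read_state(); c=camera("wrist"); print(s["eef_pos"],s["eef_rot"],s["joints"])
pickle.dump((s,c),open("w6.pkl","wb"));cv2.imwrite("pics/w6.png",c["color"][:,:,::-1])
crop(c["color"],160,60,340,210,4.4,"pics/w6c.png")
```

```text
[ 431.35316532 -429.06659692  231.30635994] [-3.14110449e+00  1.20793174e-04  1.30758450e-01] [-8.43008352e-01  4.21727829e-01  1.32199974e+00  1.77171712e-04
  1.39833671e+00  5.96999109e-01]
```

View pics/w6.png

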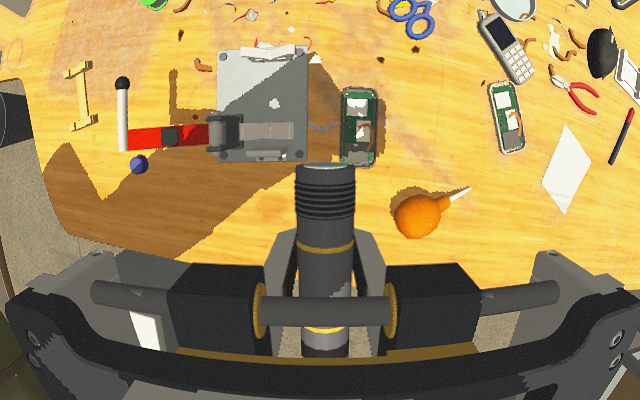

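View pics/w6c.png

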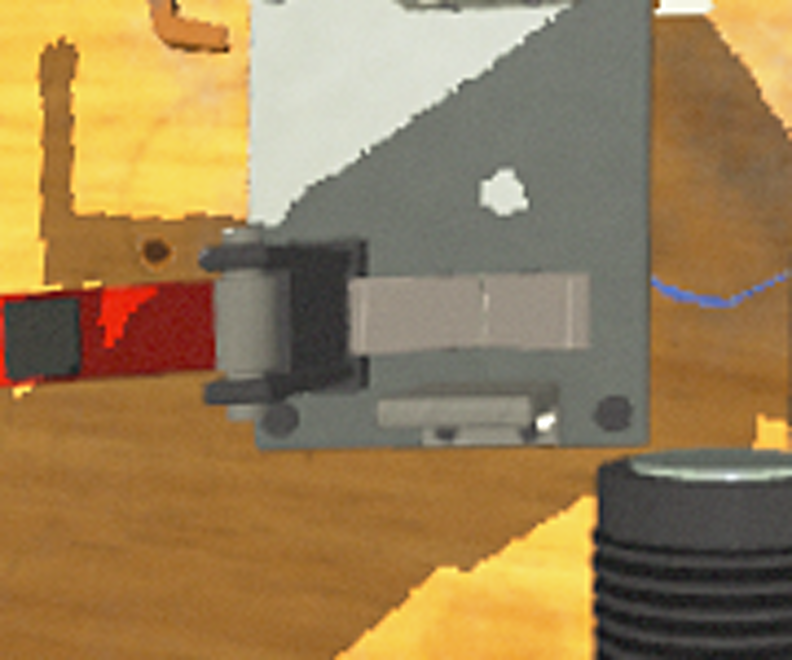

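Run:
```python
from h import *
import pickle
s5,c5=pickle.load(open("w5.pkl","rb"))
s,c=pickle.load(open("w6.pkl","rb")); crop(c["color"],100,35,260,165,4.8,"pics/w6d.png"); crop(c["color"],200,35,320,125,6,"pics/w6e.png")
f=lambda x,y:(160+x/4.4,60+y/4.4); f5=lambda x,y:(295+x/4.4,60+y/4.4)
for n,p,z in (("BL",(257,447),8),("BR",(648,442),8),("nearcrease",(485,312),25),("nearL",(358,315),52),("nearR",(583,312),52),("stopL",(379,410),70),("stopR",(530,412),70)):
    print(n,plane(c,f(*p),z,s).round(1))
print("BL tri",tri([ray(c,f(257,447),s),ray(c5,f5(313,592),s5)]))
print("nearcrease tri",tri([ray(c,f(485,312),s),ray(c5,f5(583,485),s5)]))
```

```text
BL [ 440.1 -287.5    8. ]
BR [ 454.8 -404.6    8. ]
nearcrease [ 487.5 -356.2   25. ]
nearL [ 484.5 -327.3   52. ]
nearR [ 491.3 -385.9   52. ]
stopL [ 462.5 -339.8   70. ]
stopR [ 466.1 -377.6   70. ]
BL tri (array([ 439.32439971, -286.52454211,    5.29736974]), [np.float64(0.3271775822349005), np.float64(0.32717758223477666)])
nearcrease tri (array([ 486.3253025 , -356.34390258,   26.80799468]), [np.float64(1.2047194403860597), np.float64(1.2047194403861705)])
```

View pics/w6d.png

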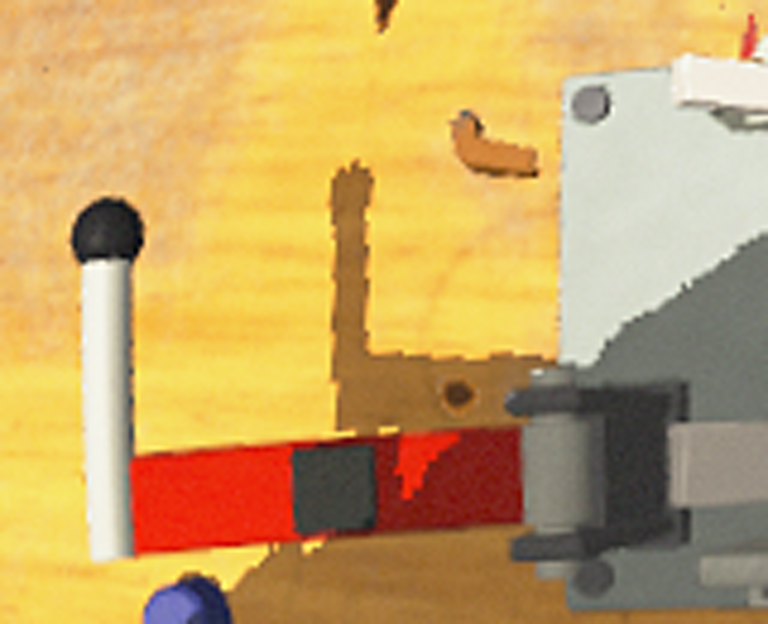

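View pics/w6e.png

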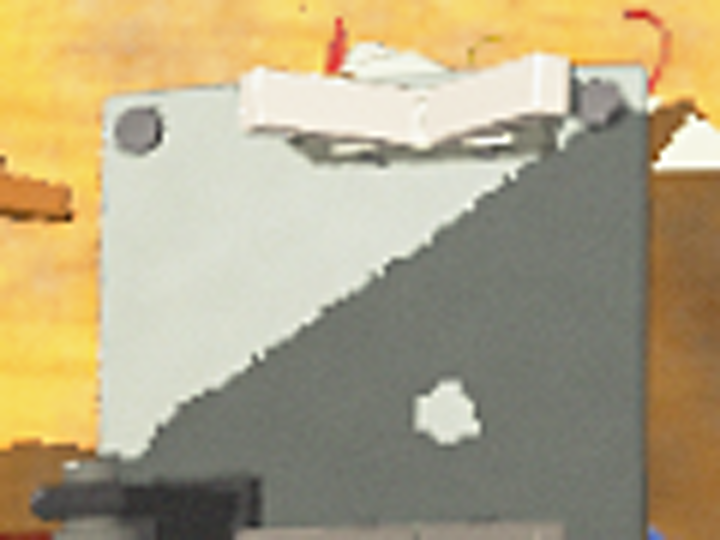

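Run:
```python
from h import *
import pickle
from scipy.optimize import least_squares
s5,c5=pickle.load(open("w5.pkl","rb")); s6,c6=pickle.load(open("w6.pkl","rb"))
f6=lambda x,y:(160+x/4.4,60+y/4.4); f5=lambda x,y:(295+x/4.4,60+y/4.4)
d6=lambda x,y:(100+x/4.8,35+y/4.8); e6=lambda x,y:(200+x/6,35+y/6)
A=(s5,c5);B=(s6,c6)
# (view,pixel,cradle point, use)
obs=[(A,f5(322,89),(-65,-75,8)),(A,f5(313,592),(85,-75,8)),(B,f6(257,447),(85,-75,8)),(B,f6(648,442),(85,45,8)),
(B,e6(104,100),(-65,-75,8)),(B,e6(645,66),(-65,45,8)),(A,f5(714,113),(-65,45,8)),
(A,f5(583,485),(45,0,25)),(B,f6(485,312),(45,0,25)),(A,f5(597,155),(-44,0,25)),(B,e6(425,148),(-44,0,25)),
(A,f5(623,580),(65,0,70)),(B,f6(454,399),(65,0,70))]
def W(p,P):
    x,y,a=p; ex=-np.array([np.cos(a),np.sin(a),0]); ey=np.array([np.sin(a),-np.cos(a),0])
    return np.array([x,y,0])+ex*P[0]+ey*P[1]+np.array([0,0,P[2]])
def res(p,sel=obs): return np.concatenate([plane(v[1],px,P[2],v[0])[:2]-W(p,P)[:2] for v,px,P in sel])
for sel in (obs,[o for o in obs if o[0] is A],[o for o in obs if o[0] is B]):
    r=least_squares(res,[531,-350,.13],args=(sel,),loss="soft_l1"); print(r.x.round(4))
r=least_squares(res,[531,-350,.13],loss="soft_l1")
for o,e in zip(obs,res(r.x).reshape(-1,2)): print("A" if o[0] is A else "B",o[2],e.round(1))
b=tri([ray(c5,(313.2,114.1),s5),ray(c6,d6(107,231),s6)]);print("ball",b)
ex=-np.array([np.cos(r.x[2]),np.sin(r.x[2])]); ey=np.array([np.sin(r.x[2]),-np.cos(r.x[2])])
q=b[0][:2]-r.x[:2]; print("ball cradle",q@ex,q@ey,b[0][2], "theta",np.arctan2(b[0][2]-85,q@ey+48), np.hypot(b[0][2]-85,q@ey+48))
```

```text
[ 5.318604e+02 -3.504941e+02  1.235000e-01]
[ 5.319984e+02 -3.502918e+02  1.214000e-01]
[ 5.317941e+02 -3.506189e+02  1.249000e-01]
A (-65, -75, 8) [-1.3  0.8]
A (85, -75, 8) [1.3 0.5]
B (85, -75, 8) [ 1.8 -1. ]
B (85, 45, 8) [1.7 1. ]
B (-65, -75, 8) [-1.5 -0.9]
B (-65, 45, 8) [-1.1  1. ]
A (-65, 45, 8) [ 1.3 -0.2]
A (45, 0, 25) [-2.3 -0.9]
B (45, 0, 25) [ 0.3 -0.1]
A (-44, 0, 25) [ 3.8 -0.5]
B (-44, 0, 25) [-0.5 -0.7]
A (65, 0, 70) [-0.8  2. ]
B (65, 0, 70) [-0.1  0. ]
ball (array([ 529.7519652 , -209.3108766 ,  124.81870719]), [np.float64(0.3430602382361042), np.float64(0.3430602382362695)])
ball cradle -15.29372676128748 -140.36828596197364 124.81870719340333 theta 2.734578128935737 100.5854348010035
```

Run:
```python
from h import *
t=camera("top");s=camera("side")
for a in ((381,117),(360,108),(274,66),(400,108)):
  for b in ((268,52),(262,65),(205,90),(185,15)):
    p,e=tri([ray(t,a),ray(s,b)]); print(a,b,p.round(),np.round(e[0],0))
```

```text
(381, 117) (268, 52) [ 658. -310.  388.] 1.0
(381, 117) (262, 65) [ 669. -313.  361.] 3.0
(381, 117) (205, 90) [ 734. -304.  307.] 57.0
(381, 117) (185, 15) [ 712. -277.  457.] 73.0
(360, 108) (268, 52) [ 659. -277.  402.] 11.0
(360, 108) (262, 65) [ 670. -278.  376.] 7.0
(360, 108) (205, 90) [ 735. -270.  322.] 43.0
(360, 108) (185, 15) [ 714. -250.  463.] 61.0
(274, 66) (268, 52) [ 665. -154.  462.] 50.0
(274, 66) (262, 65) [ 674. -151.  442.] 48.0
(274, 66) (205, 90) [ 734. -141.  390.] 10.0
(274, 66) (185, 15) [ 719. -146.  497.] 14.0
(400, 108) (268, 52) [ 671. -344.  376.] 5.0
(400, 108) (262, 65) [ 683. -348.  347.] 1.0
(400, 108) (205, 90) [ 754. -343.  288.] 55.0
(400, 108) (185, 15) [ 727. -307.  448.] 72.0
```

arm_command:
  deltas:
    - {"xyz": [0.012, 0.01, 0], "turn": [0, 0, -0.003]}
    - {"xyz": [0.022, 0.014, 0], "turn": [0, 0, -0.003]}
    - {"xyz": [0.022, 0.014, 0], "turn": [0, 0, 0]}
    - {"xyz": [0.014, 0.01, 0], "turn": [0, 0, 0]}
    - {"xyz": [0, 0, 0], "turn": [0, 0, 0]}

```text
clock: 7.62
eef_pos: [501.8, -380.9, 231.3]
eef_rot: [-3.141, 0.0, 0.126]
wrist_force: [-1.4, -0.2, -2.2]
finger_gap: 31.6
```

Run:
```python
from h import *
import pickle
s=read_state(); c=camera("side"); print(s["eef_pos"],s["eef_rot"],s["joints"])
cv2.imwrite("pics/s7.png",c["color"][:,:,::-1]);cv2.imwrite("pics/t7.png",camera("top")["color"][:,:,::-1])
```

```text
[ 501.77210986 -380.88450462  231.29883828] [-3.14143200e+00  1.07548106e-04  1.25686349e-01] [-7.07429693e-01  4.71766796e-01  1.25089794e+00  2.87943981e-05
  1.41911914e+00  7.37675940e-01]
```

View pics/s7.png

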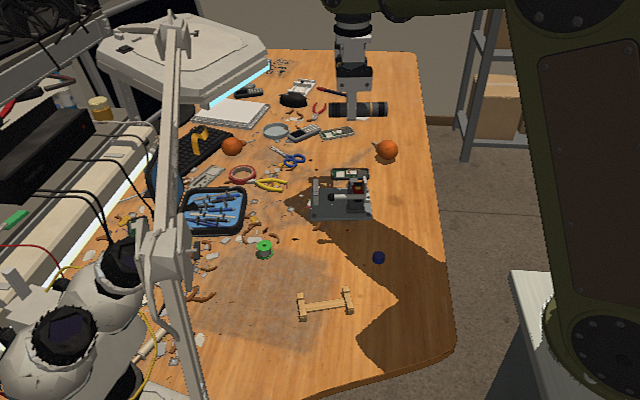

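View pics/t7.png

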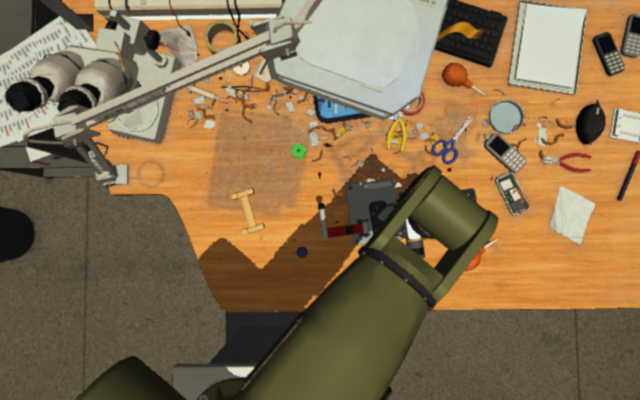

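arm_command:
  deltas:
    - {"xyz": [0.014, 0.008, -0.015], "turn": [0, 0, -0.001]}
    - {"xyz": [0.0145, 0.009, -0.02], "turn": [0, 0, 0]}
    - {"xyz": [0.0145, 0.009, -0.02], "turn": [0, 0, 0]}
    - {"xyz": [0.0147, 0.0078, -0.02], "turn": [0, 0, 0]}
    - {"xyz": [0, 0, -0.025], "turn": [0, 0, 0]}
    - {"xyz": [0, 0, -0.03], "turn": [0, 0, 0]}
    - {"xyz": [0, 0, -0.025], "turn": [0, 0, 0]}
    - {"xyz": [0, 0, -0.01], "turn": [0, 0, 0]}
    - {"xyz": [0, 0, 0], "turn": [0, 0, 0]}
    - {"xyz": [0, 0, 0], "turn": [0, 0, 0]}

```text
clock: 8.98
eef_pos: [559.1, -348.4, 67.5]
eef_rot: [3.14, -0.001, 0.123]
wrist_force: [0.1, 0.3, -4.1]
finger_gap: 31.5
```

Run:
```python
from h import *
import pickle
s=read_state(); c=camera("wrist"); print(s["eef_pos"],s["eef_rot"],s["joints"],s["wrist_force"])
cv2.imwrite("pics/w8.png",c["color"][:,:,::-1]);crop(camera("side")["color"],240,100,440,260,4,"pics/s8.png")
```

```text
[ 559.14862015 -348.39988303   67.52810792] [ 3.14044158e+00 -1.27132757e-03  1.22883378e-01] [-6.12807933e-01  6.82052072e-01  1.31774172e+00 -1.97273706e-07
  1.14008386e+00  8.35105830e-01] [ 0.09973462  0.25020851 -4.06709762]
```

View pics/w8.png

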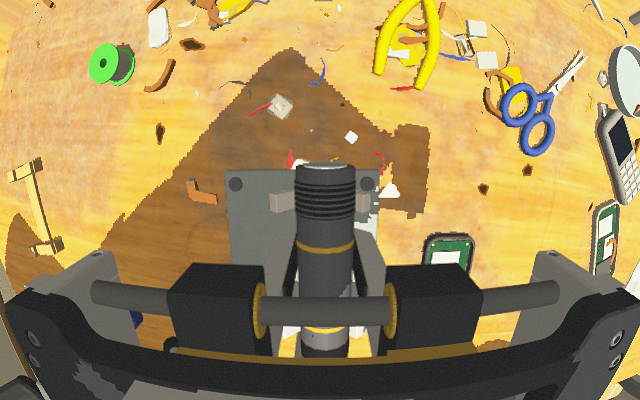

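View pics/s8.png

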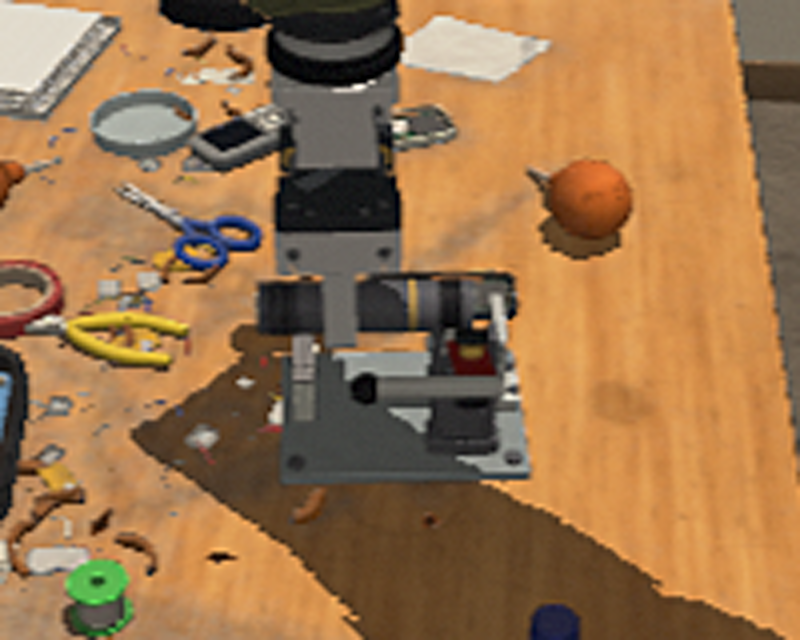

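arm_command:
  deltas:
    - {"xyz": [0, 0.0005, -0.007], "turn": [0, 0, 0]}
    - {"xyz": [0, 0.0005, -0.006], "turn": [0, 0, 0]}
    - {"xyz": [0, 0, -0.005], "turn": [0, 0, 0]}
    - {"xyz": [0, 0, 0], "turn": [0, 0, 0]}

```text
clock: 9.57
eef_pos: [558.4, -347.0, 47.8]
eef_rot: [-3.141, 0.001, 0.123]
wrist_force: [-0.5, 0.6, -3.5]
finger_gap: 31.6
```

arm_command:
  deltas:
    - {"xyz": [0, 0, -0.002], "turn": [0, 0, 0]}
    - {"xyz": [0, 0, -0.002], "turn": [0, 0, 0]}

```text
clock: 9.82
eef_pos: [558.7, -347.2, 44.5]
eef_rot: [3.141, -0.0, 0.123]
wrist_force: [0.3, -1.0, -2.9]
finger_gap: 31.4
```

Run:
```python
from h import *
import pickle
s=read_state(); c=camera("wrist"); print(s["eef_pos"],s["eef_rot"],s["wrist_force"],s["moment"])
cv2.imwrite("pics/w9.png",c["color"][:,:,::-1])
```

```text
[ 558.67753508 -347.19747547   44.51070683] [ 3.14136034e+00 -2.49357226e-04  1.22818489e-01] [ 0.27407088 -0.98790956 -2.94334991] [ 0.04802568  0.11003467 -0.01899398]
```

View pics/w9.png

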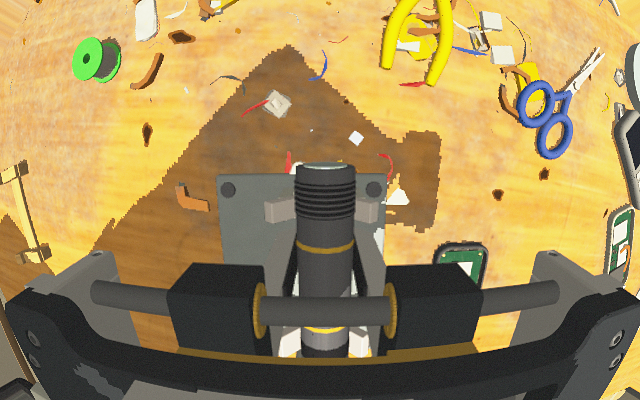

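Run:
```python
import cv2
im=cv2.imread("pics/w9.png"); cv2.imwrite("pics/w9c.png",cv2.resize(im[150:260,240:400],None,fx=5,fy=5,interpolation=cv2.INTER_CUBIC))
```

```text
(no output)
```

View pics/w9c.png

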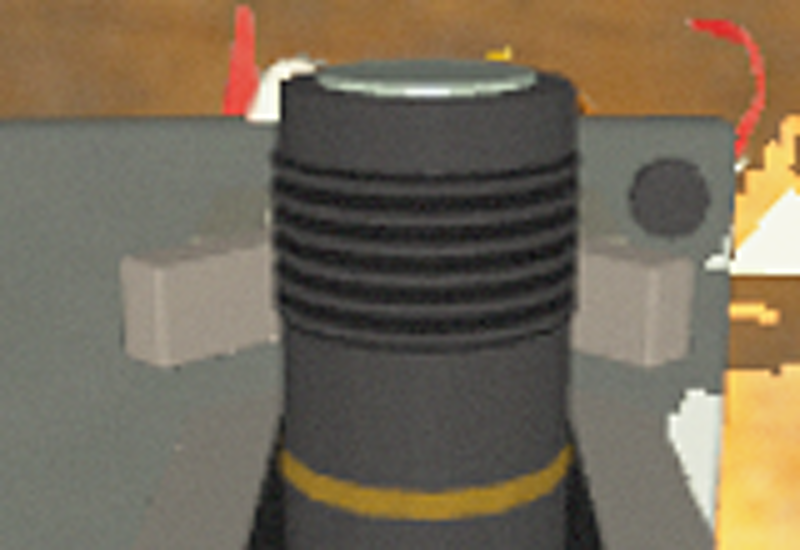

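arm_command:
  deltas:
    - {"xyz": [0, 0.0016, 0], "turn": [0, 0, 0]}
    - {"xyz": [0, 0, -0.0015], "turn": [0, 0, 0]}
    - {"xyz": [0, 0, 0], "turn": [0, 0, 0]}

```text
clock: 10.25
eef_pos: [558.5, -345.5, 42.9]
eef_rot: [-3.142, 0.0, 0.123]
wrist_force: [-0.4, 0.3, -2.8]
finger_gap: 31.5
```

arm_command:
  deltas:
    - {"xyz": [0, 0, -0.001], "turn": [0, 0, 0]}
    - {"xyz": [0, 0, 0], "turn": [0, 0, 0]}

```text
clock: 10.5
eef_pos: [558.6, -345.5, 41.9]
eef_rot: [-3.141, 0.0, 0.123]
wrist_force: [0.3, -0.3, -2.9]
finger_gap: 31.4
```

arm_command:
  deltas:
    - {"xyz": [0, 0, -0.001], "turn": [0, 0, 0]}
    - {"xyz": [0, 0, 0], "turn": [0, 0, 0]}

```text
clock: 10.75
eef_pos: [558.7, -345.4, 41.4]
eef_rot: [-3.141, -0.0, 0.123]
wrist_force: [-2.6, 4.5, 3.6]
finger_gap: 31.5
```

arm_command:
  deltas:
    - {"xyz": [0, 0.0008, 0.0003], "turn": [0, 0, 0]}
    - {"xyz": [0, 0, 0], "turn": [0, 0, 0]}

```text
clock: 11.0
eef_pos: [558.7, -345.1, 41.4]
eef_rot: [3.141, -0.001, 0.123]
wrist_force: [1.1, -1.7, -0.2]
finger_gap: 31.3
```

Run:
```python
from h import *
s=read_state(); print(s["eef_pos"],s["eef_rot"],s["wrist_force"],s["moment"])
```

```text
[ 558.7335022  -345.12297786   41.36572921] [ 3.14068853e+00 -5.36384488e-04  1.22797575e-01] [ 1.09981316 -1.6552944  -0.1897437 ] [-0.33183097  0.04655955  0.08725696]
```

arm_command:
  deltas:
    - {"xyz": [0, -0.0002, -0.0005], "turn": [0, 0, 0]}
    - {"xyz": [0, 0, 0], "turn": [0, 0, 0]}

```text
clock: 11.25
eef_pos: [558.8, -345.2, 41.3]
eef_rot: [3.141, -0.001, 0.123]
wrist_force: [-1.1, 0.3, 5.1]
finger_gap: 31.5
```

Run:
```python
from h import *
s=read_state(); print(s["eef_pos"],s["eef_rot"],s["wrist_force"],s["moment"])
```

```text
[ 558.78298524 -345.17337468   41.31275411] [ 3.14101250e+00 -6.01123743e-04  1.22756454e-01] [-1.13100716  0.30860673  5.08314456] [-0.02081834  0.37842761  0.07058587]
```

arm_command:
  deltas:
    - {"xyz": [0, 0, 0.0003], "turn": [0, 0, 0]}
    - {"xyz": [0, 0, 0], "turn": [0, 0, 0]}
    - {"xyz": [0, 0, 0], "turn": [0, 0, 0]}
  gripper: 0.75
  force: 4

```text
clock: 11.62
eef_pos: [558.7, -345.1, 41.2]
eef_rot: [3.141, -0.0, 0.123]
wrist_force: [0.3, -1.8, 3.9]
finger_gap: 31.7
```

Run:
```python
from h import *
s=read_state(); print(s["eef_pos"],s["eef_rot"],s["wrist_force"],s["moment"],s["finger_gap"])
crop(camera("side")["color"],240,100,440,260,4,"pics/s10.png")
cv2.imwrite("pics/w10.png",camera("wrist")["color"][:,:,::-1])
```

```text
[ 558.74573106 -345.12604367   41.23532853] [ 3.14109224e+00 -4.56635203e-04  1.22755287e-01] [ 0.33518134 -1.75860632  3.90912784] [-0.34228693 -0.08812507  0.00775648] 31.70556345674484
```

View pics/s10.png

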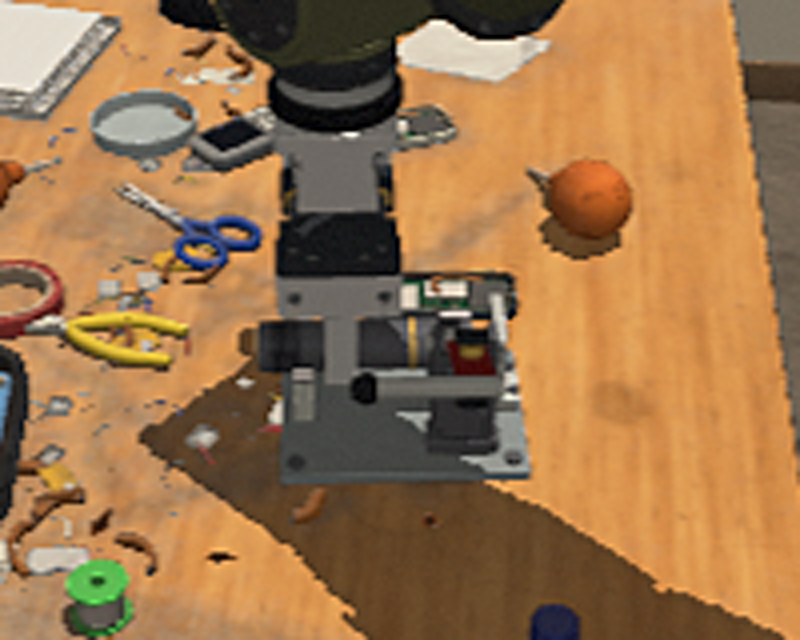

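View pics/w10.png

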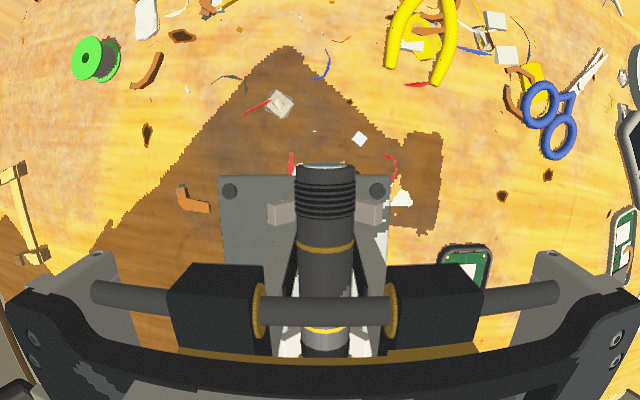

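arm_command:
  deltas:
    - {"xyz": [0, 0, 0], "turn": [0, 0, 0]}
    - {"xyz": [0, 0, 0], "turn": [0, 0, 0]}
  gripper: 0.6

```text
clock: 11.98
eef_pos: [558.3, -344.6, 40.5]
eef_rot: [-3.141, 0.001, 0.123]
wrist_force: [-0.6, -0.0, -0.2]
finger_gap: 37.6
```

arm_command:
  deltas:
    - {"xyz": [0, 0, 0], "turn": [0, 0, 0]}
    - {"xyz": [0, 0, 0], "turn": [0, 0, 0]}
  gripper: 0.72
  force: 5

```text
clock: 12.22
eef_pos: [558.5, -345.1, 40.9]
eef_rot: [3.142, 0.0, 0.123]
wrist_force: [0.6, -1.7, -1.3]
finger_gap: 31.7
```

Run:
```python
from h import *
s=read_state(); print(s["eef_pos"],s["eef_rot"],s["wrist_force"],s["moment"],s["finger_gap"])
cv2.imwrite("pics/w11.png",camera("wrist")["color"][:,:,::-1])
```

```text
[ 558.4858312  -345.07358084   40.87755722] [3.14155072e+00 1.33461699e-04 1.22679018e-01] [ 0.62860164 -1.65947589 -1.33495093] [-0.47057215  0.04290629  0.01871713] 31.677590029316868
```

View pics/w11.png

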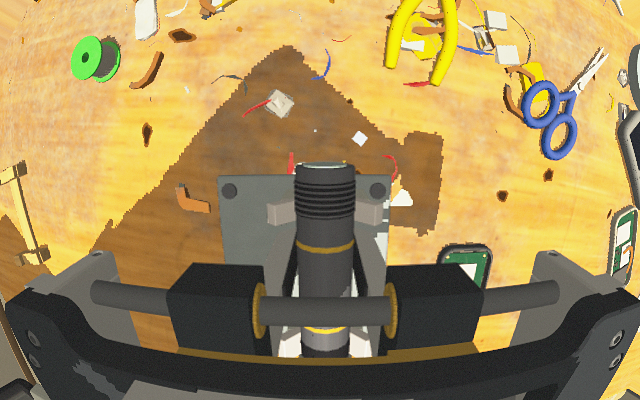

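arm_command:
  deltas:
    - {"xyz": [-0.002, -0.00025, 0], "turn": [0, 0, 0]}
    - {"xyz": [-0.002, -0.00025, 0], "turn": [0, 0, 0]}
    - {"xyz": [-0.002, -0.00025, 0], "turn": [0, 0, 0]}
    - {"xyz": [-0.002, -0.00025, 0], "turn": [0, 0, 0]}

```text
clock: 12.78
eef_pos: [550.4, -346.0, 41.0]
eef_rot: [-3.142, 0.0, 0.123]
wrist_force: [0.9, -1.4, -1.5]
finger_gap: 31.6
```

arm_command:
  deltas:
    - {"xyz": [-0.001, -0.00012, 0], "turn": [0, 0, 0]}
    - {"xyz": [-0.001, -0.00012, 0], "turn": [0, 0, 0]}

```text
clock: 13.02
eef_pos: [548.5, -346.2, 41.0]
eef_rot: [-3.142, -0.0, 0.123]
wrist_force: [0.9, -1.3, -1.6]
finger_gap: 31.4
```

arm_command:
  deltas:
    - {"xyz": [-0.001, -0.00012, 0], "turn": [0, 0, 0]}

```text
clock: 13.15
eef_pos: [547.5, -346.3, 41.0]
eef_rot: [-3.142, 0.0, 0.123]
wrist_force: [1.3, -1.9, -1.0]
finger_gap: 31.9
```

arm_command:
  deltas:
    - {"xyz": [-0.001, -0.00012, 0], "turn": [0, 0, 0]}

```text
clock: 13.28
eef_pos: [546.7, -346.4, 41.1]
eef_rot: [3.141, -0.0, 0.123]
wrist_force: [5.9, -0.3, -2.7]
finger_gap: 31.4
```

arm_command:
  deltas:
    - {"xyz": [-0.001, -0.00012, 0], "turn": [0, 0, 0]}

```text
clock: 13.4
eef_pos: [546.2, -346.4, 41.2]
eef_rot: [3.141, -0.002, 0.123]
wrist_force: [7.3, -1.3, -2.3]
finger_gap: 32.0
```

arm_command:
  deltas:
    - {"xyz": [0, 0, 0], "turn": [0, 0, 0]}
    - {"xyz": [0, 0, 0], "turn": [0, 0, 0]}
    - {"xyz": [0, 0, 0], "turn": [0, 0, 0]}
  gripper: 0.5

```text
clock: 13.78
eef_pos: [545.5, -346.5, 41.0]
eef_rot: [-3.141, 0.0, 0.123]
wrist_force: [-0.1, -0.6, 1.1]
finger_gap: 47.1
```

Run:
```python
from h import *
s=read_state(); print(s["eef_pos"],s["eef_rot"],s["wrist_force"],s["moment"],s["finger_gap"])
c=camera("wrist");cv2.imwrite("pics/w12.png",c["color"][:,:,::-1])
crop(camera("side")["color"],290,130,390,230,6,"pics/s12.png")
```

```text
[ 545.47631365 -346.51834732   41.02283625] [-3.14140894e+00  2.13523998e-04  1.22729853e-01] [-0.132903   -0.60410245  1.11068741] [-0.00747332  0.11179591 -0.00279603] 47.13304490038478
```

View pics/w12.png

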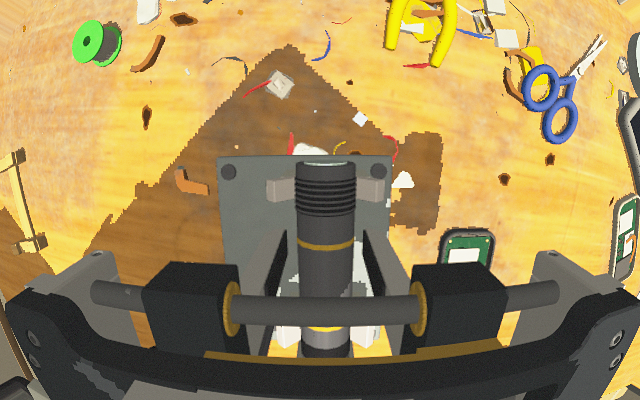

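View pics/s12.png

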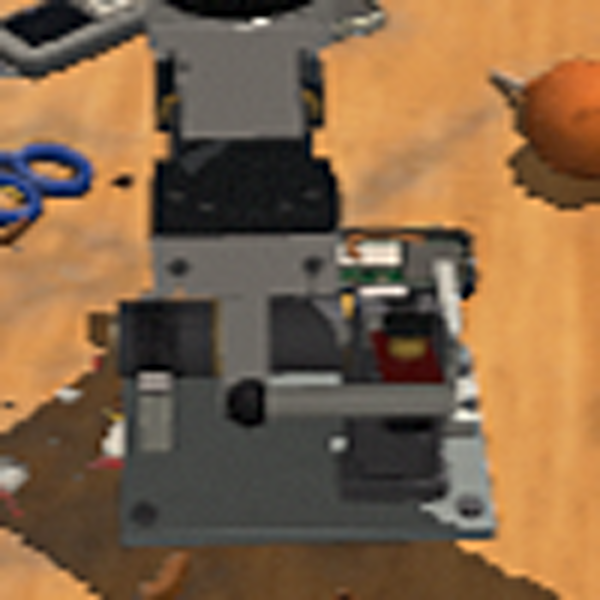

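arm_command:
  deltas:
    - {"xyz": [0, 0, 0.01], "turn": [0, 0, 0]}
    - {"xyz": [0, 0, 0.03], "turn": [0, 0, 0]}
    - {"xyz": [0, 0, 0.045], "turn": [0, 0, 0]}
    - {"xyz": [-0.01, 0, 0.045], "turn": [0, 0, 0]}
    - {"xyz": [-0.025, 0.005, 0.03], "turn": [0, 0, 0]}
    - {"xyz": [-0.035, 0.01, 0.02], "turn": [0, 0, 0]}
    - {"xyz": [-0.03, 0.015, 0.01], "turn": [0, 0, 0]}
    - {"xyz": [-0.015, 0.015, 0], "turn": [0, 0, 0]}
    - {"xyz": [0, 0, 0], "turn": [0, 0, 0]}
    - {"xyz": [0, 0, 0], "turn": [0, 0, 0]}

```text
clock: 15.12
eef_pos: [431.0, -301.9, 231.4]
eef_rot: [3.141, -0.0, 0.123]
wrist_force: [0.0, 0.1, -0.1]
finger_gap: 47.1
```

Run:
```python
from h import *
import pickle
s=read_state(); print(s["eef_pos"],s["eef_rot"],s["wrist_force"],s["moment"],s["finger_gap"])
c=camera("wrist");cv2.imwrite("pics/w13.png",c["color"][:,:,::-1]);pickle.dump((s,c),open("w13.pkl","wb"))
crop(c["color"],240,40,420,175,4.4,"pics/w13c.png")
```

```text
[ 431.04229132 -301.91979205  231.41020607] [ 3.14113071e+00 -4.45619232e-04  1.22851039e-01] [ 0.03558826  0.12939841 -0.11512265] [-0.06765777  0.15057182 -0.01875404] 47.05807628993604
```

View pics/w13.png

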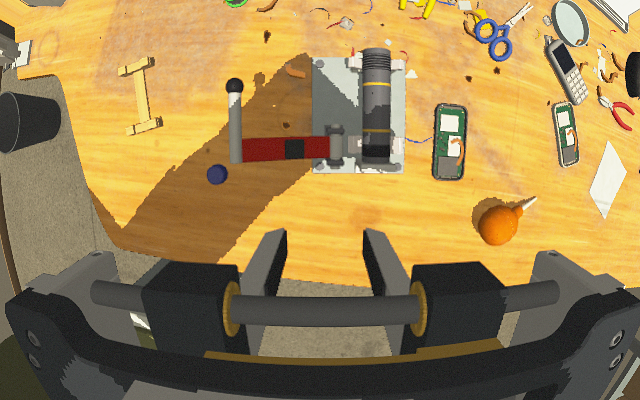

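View pics/w13c.png

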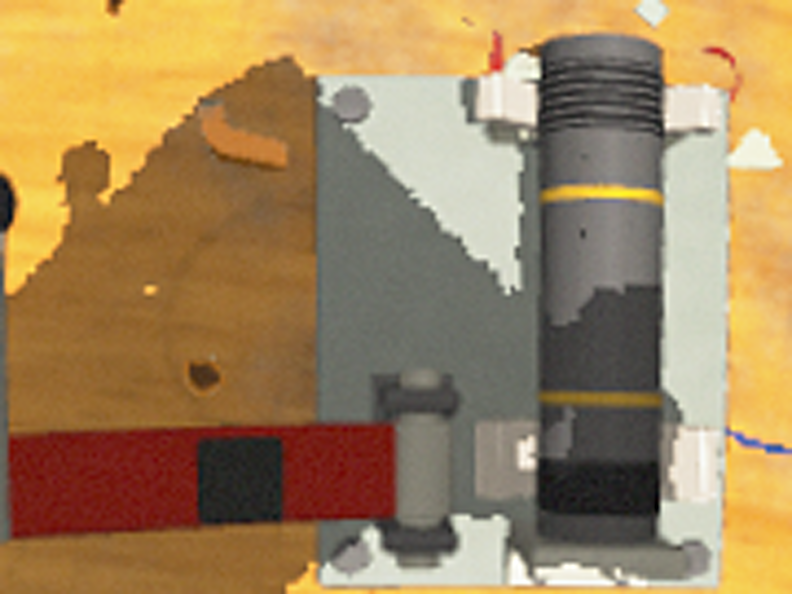

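arm_command:
  deltas:
    - {"xyz": [0.01, 0.015, 0], "turn": [0, 0, 0]}
    - {"xyz": [0.02, 0.025, 0], "turn": [0, 0, 0]}
    - {"xyz": [0.02, 0.025, -0.02], "turn": [0, 0, 0]}
    - {"xyz": [0.015, 0.018, -0.02], "turn": [0, 0, 0]}
    - {"xyz": [0.005, 0.006, -0.02], "turn": [0, 0, 0]}
    - {"xyz": [0, 0, 0], "turn": [0, 0, 0]}
    - {"xyz": [0, 0, 0], "turn": [0, 0, 0]}

```text
clock: 16.05
eef_pos: [500.9, -212.6, 171.7]
eef_rot: [3.141, -0.0, 0.123]
wrist_force: [0.1, -0.6, 0.2]
finger_gap: 46.8
```

Run:
```python
from h import *
import pickle
s=read_state(); print(s["eef_pos"],s["eef_rot"],s["wrist_force"],s["moment"],s["finger_gap"])
c=camera("wrist");cv2.imwrite("pics/w14.png",c["color"][:,:,::-1]);pickle.dump((s,c),open("w14.pkl","wb"))
```

```text
[ 500.92419666 -212.55075071  171.70854116] [ 3.14127607e+00 -4.63519928e-04  1.22876697e-01] [ 0.11234656 -0.61978453  0.15160343] [-0.02227948  0.19406104 -0.04030156] 46.83167702744751
```

View pics/w14.png

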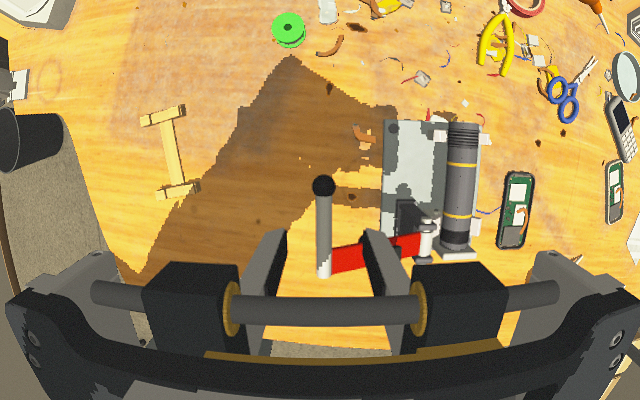

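Run:
```python
from h import *
import pickle
s,c=pickle.load(open("w14.pkl","rb"))
print(proj(c,[500.9,-212.6,125],s), proj(c,[529.75,-209.3,124.8],s))
for r in (197,221,243): print(plane(c,(324,r),125,s))
```

```text
[323.81784272 224.44619523] [324.13613848 185.28876182]
[ 521.33937593 -210.23276729  125.        ]
[ 503.5396755  -212.41103533  125.        ]
[ 486.43441001 -214.50300794  125.        ]
```

arm_command:
  deltas:
    - {"xyz": [0.002, 0, -0.015], "turn": [0, 0, 0]}
    - {"xyz": [0, 0, -0.018], "turn": [0, 0, 0]}
    - {"xyz": [0, 0, -0.014], "turn": [0, 0, 0]}
    - {"xyz": [0, 0, -0.008], "turn": [0, 0, 0]}
    - {"xyz": [0, 0, 0], "turn": [0, 0, 0]}

```text
clock: 16.73
eef_pos: [502.4, -212.5, 115.6]
eef_rot: [-3.141, 0.001, 0.123]
wrist_force: [0.3, -0.5, -0.1]
finger_gap: 47.4
```

arm_command:
  deltas:
    - {"xyz": [0, 0, 0], "turn": [0, 0, 0]}
    - {"xyz": [0, 0, 0], "turn": [0, 0, 0]}
    - {"xyz": [0, 0, 0], "turn": [0, 0, 0]}
    - {"xyz": [0, 0, 0], "turn": [0, 0, 0]}
  gripper: 0.95
  force: 12

```text
clock: 17.23
eef_pos: [502.5, -211.7, 116.1]
eef_rot: [-3.14, 0.0, 0.123]
wrist_force: [-2.0, 8.8, 7.1]
finger_gap: 11.4
```

Run:
```python
from h import *
import pickle
s=read_state(); print(s["eef_pos"],s["eef_rot"],s["wrist_force"],s["moment"],s["finger_gap"])
c=camera("wrist");cv2.imwrite("pics/w15.png",c["color"][:,:,::-1]);pickle.dump((s,c),open("w15.pkl","wb"))
```

```text
[ 502.50382765 -211.70626476  116.0775709 ] [-3.13975966e+00  1.21294751e-04  1.22738802e-01] [-2.00599239  8.80747086  7.05281474] [ 1.4454156   0.36251191 -0.0091458 ] 11.409882358156406
```

View pics/w15.png

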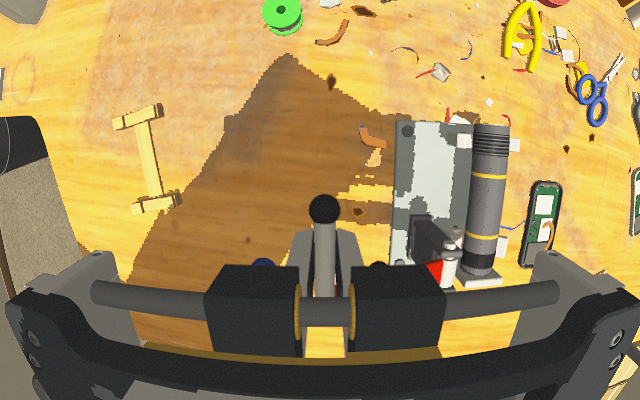

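```bash
cat > swing.py <<'E'
import numpy as np,sys
t0,t1,n=map(float,sys.argv[1:4]); t=np.linspace(t0,t1,int(n)+1)
u=-48+100*np.cos(t); z=85+100*np.sin(t); du=np.diff(u);dz=np.diff(z)
print([{"xyz":[round(float(a)*.0001232,4),round(-float(a)*.0009924,4),round(float(b)*.001,4)],"turn":[0,0,0]} for a,b in zip(du,dz)])
E
python3 swing.py 2.735 2.135 6; python3 swing.py 2.135 1.235 9; python3 swing.py 1.235 0.335 9
```

```text
[{'xyz': [0.0005, -0.0044, 0.009], 'turn': [0, 0, 0]}, {'xyz': [0.0007, -0.0052, 0.0085], 'turn': [0, 0, 0]}, {'xyz': [0.0008, -0.0061, 0.0079], 'turn': [0, 0, 0]}, {'xyz': [0.0008, -0.0068, 0.0073], 'turn': [0, 0, 0]}, {'xyz': [0.0009, -0.0075, 0.0065], 'turn': [0, 0, 0]}, {'xyz': [0.001, -0.0081, 0.0058], 'turn': [0, 0, 0]}]
[{'xyz': [0.0011, -0.0086, 0.0049], 'turn': [0, 0, 0]}, {'xyz': [0.0011, -0.0091, 0.004], 'turn': [0, 0, 0]}, {'xyz': [0.0012, -0.0094, 0.0031], 'turn': [0, 0, 0]}, {'xyz': [0.0012, -0.0097, 0.0021], 'turn': [0, 0, 0]}, {'xyz': [0.0012, -0.0099, 0.0011], 'turn': [0, 0, 0]}, {'xyz': [0.0012, -0.0099, 0.0001], 'turn': [0, 0, 0]}, {'xyz': [0.0012, -0.0099, -0.0009], 'turn': [0, 0, 0]}, {'xyz': [0.0012, -0.0097, -0.0018], 'turn': [0, 0, 0]}, {'xyz': [0.0012, -0.0095, -0.0028], 'turn': [0, 0, 0]}]
[{'xyz': [0.0011, -0.0092, -0.0038], 'turn': [0, 0, 0]}, {'xyz': [0.0011, -0.0088, -0.0047], 'turn': [0, 0, 0]}, {'xyz': [0.001, -0.0083, -0.0055], 'turn': [0, 0, 0]}, {'xyz': [0.001, -0.0077, -0.0063], 'turn': [0, 0, 0]}, {'xyz': [0.0009, -0.007, -0.0071], 'turn': [0, 0, 0]}, {'xyz': [0.0008, -0.0063, -0.0077], 'turn': [0, 0, 0]}, {'xyz': [0.0007, -0.0055, -0.0083], 'turn': [0, 0, 0]}, {'xyz': [0.0006, -0.0046, -0.0088], 'turn': [0, 0, 0]}, {'xyz': [0.0005, -0.0037, -0.0093], 'turn': [0, 0, 0]}]
```

arm_command:
  deltas:
    - {"xyz": [0.0005, -0.0044, 0.009], "turn": [0, 0, 0]}
    - {"xyz": [0.0007, -0.0052, 0.0085], "turn": [0, 0, 0]}
    - {"xyz": [0.0008, -0.0061, 0.0079], "turn": [0, 0, 0]}
  gripper: 0.95
  force: 18

```text
clock: 17.65
eef_pos: [504.3, -226.3, 141.2]
eef_rot: [-3.137, 0.001, 0.123]
wrist_force: [-1.3, 15.0, 1.5]
finger_gap: 11.4
```

arm_command:
  deltas:
    - {"xyz": [0.0008, -0.0068, 0.0073], "turn": [0, 0, 0]}
    - {"xyz": [0.0009, -0.0075, 0.0065], "turn": [0, 0, 0]}
    - {"xyz": [0.001, -0.0081, 0.0058], "turn": [0, 0, 0]}

```text
clock: 18.02
eef_pos: [507.3, -248.3, 162.2]
eef_rot: [-3.137, 0.0, 0.124]
wrist_force: [-4.9, 18.3, 14.4]
finger_gap: 11.1
```

arm_command:
  deltas:
    - {"xyz": [0.001, -0.0076, 0.0066], "turn": [0, 0, 0]}
    - {"xyz": [0.0011, -0.0091, 0.004], "turn": [0, 0, 0]}

```text
clock: 18.27
eef_pos: [509.5, -266.0, 172.5]
eef_rot: [-3.139, -0.0, 0.124]
wrist_force: [-3.3, 12.0, 11.2]
finger_gap: 11.1
```

```bash
cat > st.py <<'E'
from h import *
s=read_state(); p=s["eef_pos"]+[0,0,8]; u=np.array([.1232,-.9924]); d=p[:2]-[512.1,-304.6]; U=d@u; Z=p[2]-85
th=np.arctan2(Z,U); F=s["wrist_force"]; fu=F[:2]@u; fz=F[2]
print("eef",s["eef_pos"].round(1),"th %.3f r %.1f U %.1f Z %.1f"%(th,np.hypot(U,Z),U,Z),"F",F.round(1),"rad %.1f tan(res) %.1f"%(fu*np.cos(th)+fz*np.sin(th),-(fu*np.sin(th)-fz*np.cos(th))),"M",s["moment"].round(2),"gap",round(s["finger_gap"],1),"rot",s["eef_rot"].round(3))
E
python3 st.py
```

```text
eef [ 509.5 -266.   172.5] th 1.955 r 103.0 U -38.6 Z 95.5 F [-3.3 12.  11.2] rad 15.0 tan(res) 7.2 M [2.47 0.72 0.06] gap 11.1 rot [-3.139 -0.     0.124]
```

arm_command:
  deltas:
    - {"xyz": [0.0011, -0.0089, 0.0045], "turn": [0, 0, 0]}
    - {"xyz": [0.0012, -0.0097, 0.0021], "turn": [0, 0, 0]}

```text
clock: 18.52
eef_pos: [511.8, -285.0, 178.8]
eef_rot: [-3.139, -0.0, 0.123]
wrist_force: [-2.0, 9.0, 7.2]
finger_gap: 11.2
```

```bash
python3 st.py
```

```text
eef [ 511.8 -285.   178.8] th 1.760 r 103.6 U -19.5 Z 101.8 F [-2.   9.   7.2] rad 8.8 tan(res) 7.7 M [ 1.84  0.42 -0.  ] gap 11.2 rot [-3.139 -0.     0.123]
```

```bash
python3 swing.py 1.77 1.27 5;python3 swing.py 1.27 0.47 8
```

```text
[{'xyz': [0.0012, -0.0098, 0.0015], 'turn': [0, 0, 0]}, {'xyz': [0.0012, -0.0099, 0.0005], 'turn': [0, 0, 0]}, {'xyz': [0.0012, -0.0099, -0.0005], 'turn': [0, 0, 0]}, {'xyz': [0.0012, -0.0098, -0.0015], 'turn': [0, 0, 0]}, {'xyz': [0.0012, -0.0096, -0.0025], 'turn': [0, 0, 0]}]
[{'xyz': [0.0012, -0.0093, -0.0034], 'turn': [0, 0, 0]}, {'xyz': [0.0011, -0.0089, -0.0044], 'turn': [0, 0, 0]}, {'xyz': [0.001, -0.0085, -0.0052], 'turn': [0, 0, 0]}, {'xyz': [0.001, -0.0079, -0.0061], 'turn': [0, 0, 0]}, {'xyz': [0.0009, -0.0073, -0.0068], 'turn': [0, 0, 0]}, {'xyz': [0.0008, -0.0065, -0.0075], 'turn': [0, 0, 0]}, {'xyz': [0.0007, -0.0058, -0.0081], 'turn': [0, 0, 0]}, {'xyz': [0.0006, -0.0049, -0.0087], 'turn': [0, 0, 0]}]
```

arm_command:
  deltas:
    - {"xyz": [0.0012, -0.0097, 0.0017], "turn": [0, 0, 0]}
    - {"xyz": [0.0012, -0.0099, 0.0005], "turn": [0, 0, 0]}
    - {"xyz": [0.0012, -0.0099, -0.0003], "turn": [0, 0, 0]}

```text
clock: 18.9
eef_pos: [515.4, -314.8, 180.6]
eef_rot: [-3.14, -0.0, 0.123]
wrist_force: [-0.7, 7.7, 4.0]
finger_gap: 11.6
```

```bash
python3 st.py
```

```text
eef [ 515.4 -314.8  180.6] th 1.469 r 104.1 U 10.5 Z 103.6 F [-0.7  7.7  4. ] rad 3.2 tan(res) 8.1 M [ 1.45  0.3  -0.05] gap 11.6 rot [-3.14  -0.     0.123]
```

arm_command:
  deltas:
    - {"xyz": [0.0012, -0.0099, -0.0013], "turn": [0, 0, 0]}
    - {"xyz": [0.0012, -0.0097, -0.0023], "turn": [0, 0, 0]}
    - {"xyz": [0.0012, -0.0093, -0.0034], "turn": [0, 0, 0]}
    - {"xyz": [0.0011, -0.0089, -0.0044], "turn": [0, 0, 0]}

```text
clock: 19.4
eef_pos: [520.1, -352.8, 169.0]
eef_rot: [-3.14, -0.0, 0.123]
wrist_force: [-2.0, 6.2, 4.0]
finger_gap: 11.3
```

```bash
python3 st.py
```

```text
eef [ 520.1 -352.8  169. ] th 1.083 r 104.1 U 48.8 Z 92.0 F [-2.   6.2  4. ] rad 0.6 tan(res) 7.5 M [ 1.27  0.44 -0.01] gap 11.3 rot [-3.14  -0.     0.123]
```

arm_command:
  deltas:
    - {"xyz": [0.001, -0.0085, -0.0053], "turn": [0, 0, 0]}
    - {"xyz": [0.001, -0.0079, -0.0062], "turn": [0, 0, 0]}
    - {"xyz": [0.0009, -0.0072, -0.007], "turn": [0, 0, 0]}
    - {"xyz": [0.0008, -0.0065, -0.0077], "turn": [0, 0, 0]}

```text
clock: 19.9
eef_pos: [523.8, -382.8, 142.6]
eef_rot: [-3.14, 0.0, 0.123]
wrist_force: [-2.2, 6.9, 4.3]
finger_gap: 11.0
```

```bash
python3 st.py
```

```text
eef [ 523.8 -382.8  142.6] th 0.692 r 102.7 U 79.1 Z 65.6 F [-2.2  6.9  4.3] rad -2.7 tan(res) 7.8 M [1.38 0.48 0.  ] gap 11.0 rot [-3.14   0.     0.123]
```

```bash
python3 swing.py 0.665 0.3 5; python3 swing.py 0.3 -0.1 10
```

```text
[{'xyz': [0.0005, -0.0043, -0.0059], 'turn': [0, 0, 0]}, {'xyz': [0.0005, -0.0038, -0.0062], 'turn': [0, 0, 0]}, {'xyz': [0.0004, -0.0034, -0.0065], 'turn': [0, 0, 0]}, {'xyz': [0.0004, -0.0029, -0.0067], 'turn': [0, 0, 0]}, {'xyz': [0.0003, -0.0024, -0.0069], 'turn': [0, 0, 0]}]
[{'xyz': [0.0001, -0.0011, -0.0038], 'turn': [0, 0, 0]}, {'xyz': [0.0001, -0.0009, -0.0039], 'turn': [0, 0, 0]}, {'xyz': [0.0001, -0.0008, -0.0039], 'turn': [0, 0, 0]}, {'xyz': [0.0001, -0.0006, -0.0039], 'turn': [0, 0, 0]}, {'xyz': [0.0001, -0.0005, -0.004], 'turn': [0, 0, 0]}, {'xyz': [0.0, -0.0003, -0.004], 'turn': [0, 0, 0]}, {'xyz': [0.0, -0.0002, -0.004], 'turn': [0, 0, 0]}, {'xyz': [0.0, -0.0, -0.004], 'turn': [0, 0, 0]}, {'xyz': [-0.0, 0.0002, -0.004], 'turn': [0, 0, 0]}, {'xyz': [-0.0, 0.0003, -0.004], 'turn': [0, 0, 0]}]
```

arm_command:
  deltas:
    - {"xyz": [0.0005, -0.004, -0.0059], "turn": [0, 0, 0]}
    - {"xyz": [0.0005, -0.0038, -0.0062], "turn": [0, 0, 0]}
    - {"xyz": [0.0004, -0.0034, -0.0065], "turn": [0, 0, 0]}
    - {"xyz": [0.0004, -0.0029, -0.0067], "turn": [0, 0, 0]}
    - {"xyz": [0.0003, -0.0024, -0.0069], "turn": [0, 0, 0]}

```text
clock: 20.52
eef_pos: [525.7, -398.7, 110.1]
eef_rot: [-3.139, 0.001, 0.123]
wrist_force: [-2.7, 10.4, 4.4]
finger_gap: 11.0
```

```bash
python3 st.py
python3 - <<'E'
from h import *
import pickle
s=read_state();c=camera("wrist");cv2.imwrite("pics/w16.png",c["color"][:,:,::-1])
pickle.dump((s,c),open("w16.pkl","wb"))
crop(camera("side")["color"],280,110,400,230,5,"pics/s16.png")
E
```

```text
eef [ 525.7 -398.7  110.1] th 0.335 r 100.7 U 95.1 Z 33.1 F [-2.7 10.4  4.4] rad -8.6 tan(res) 7.7 M [2.07 0.67 0.02] gap 11.0 rot [-3.139e+00  1.000e-03  1.230e-01]
```

View pics/w16.png

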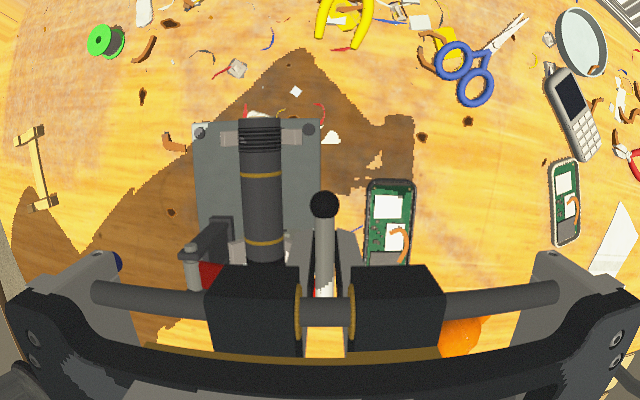

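View pics/s16.png

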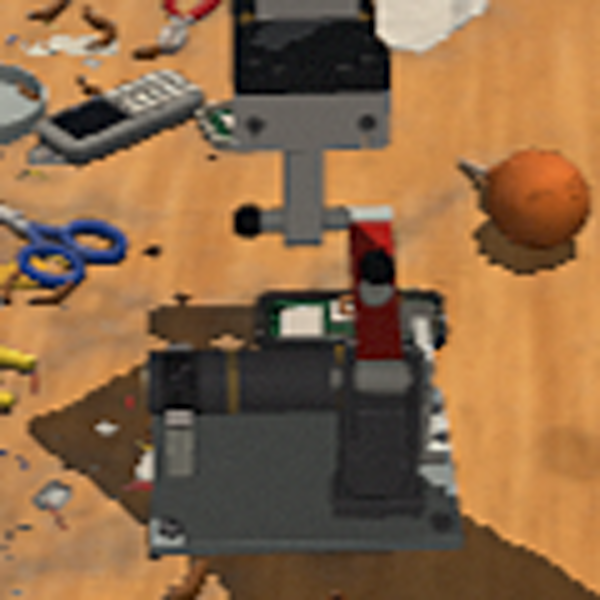

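arm_command:
  deltas:
    - {"xyz": [0, 0.0001, -0.0035], "turn": [0, 0, 0]}
    - {"xyz": [0.0001, -0.0008, -0.0035], "turn": [0, 0, 0]}
    - {"xyz": [0.0001, -0.0007, -0.003], "turn": [0, 0, 0]}
    - {"xyz": [0, -0.0002, -0.001], "turn": [0, 0, 0]}
    - {"xyz": [0, -0.0002, -0.001], "turn": [0, 0, 0]}

```text
clock: 21.25
eef_pos: [526.0, -400.8, 98.6]
eef_rot: [-3.14, 0.0, 0.123]
wrist_force: [-3.2, 7.8, 6.1]
finger_gap: 11.3
```

```bash
python3 st.py
```

```text
eef [ 526.  -400.8   98.6] th 0.218 r 99.6 U 97.2 Z 21.6 F [-3.2  7.8  6.1] rad -6.6 tan(res) 7.7 M [1.48 0.63 0.05] gap 11.3 rot [-3.14   0.     0.123]
```

arm_command:
  deltas:
    - {"xyz": [0, -0.0002, -0.001], "turn": [0, 0, 0]}
    - {"xyz": [0, -0.0002, -0.001], "turn": [0, 0, 0]}

```text
clock: 21.5
eef_pos: [526.0, -401.1, 96.6]
eef_rot: [-3.14, 0.0, 0.123]
wrist_force: [-1.7, 8.6, 6.1]
finger_gap: 11.6
```

```bash
python3 st.py
```

```text
eef [ 526.  -401.1   96.6] th 0.198 r 99.4 U 97.5 Z 19.6 F [-1.7  8.6  6.1] rad -7.3 tan(res) 7.7 M [ 1.78  0.68 -0.07] gap 11.6 rot [-3.14   0.     0.123]
```

arm_command:
  deltas:
    - {"xyz": [0, 0.0002, -0.001], "turn": [0, 0, 0]}
    - {"xyz": [0, 0.0001, -0.001], "turn": [0, 0, 0]}

```text
clock: 21.75
eef_pos: [526.1, -401.2, 94.8]
eef_rot: [-3.141, 0.0, 0.123]
wrist_force: [-2.0, 4.7, 6.7]
finger_gap: 11.3
```

```bash
python3 st.py
```

```text
eef [ 526.1 -401.2   94.8] th 0.180 r 99.2 U 97.6 Z 17.8 F [-2.   4.7  6.7] rad -3.6 tan(res) 7.5 M [ 0.99  0.6  -0.02] gap 11.3 rot [-3.141  0.     0.123]
```

arm_command:
  deltas:
    - {"xyz": [0, 0, -0.001], "turn": [0, 0, 0]}
    - {"xyz": [0, 0, -0.001], "turn": [0, 0, 0]}

```text
clock: 22.0
eef_pos: [526.1, -401.3, 92.8]
eef_rot: [-3.141, -0.0, 0.123]
wrist_force: [-2.5, 4.0, 6.3]
finger_gap: 11.4
```

```bash
python3 st.py
```

```text
eef [ 526.1 -401.3   92.8] th 0.160 r 99.0 U 97.7 Z 15.8 F [-2.5  4.   6.3] rad -3.2 tan(res) 7.0 M [1.01 0.59 0.01] gap 11.4 rot [-3.141 -0.     0.123]
```

arm_command:
  deltas:
    - {"xyz": [0, 0, -0.001], "turn": [0, 0, 0]}
    - {"xyz": [0, 0, -0.001], "turn": [0, 0, 0]}

```text
clock: 22.25
eef_pos: [526.1, -401.5, 90.9]
eef_rot: [-3.141, -0.0, 0.123]
wrist_force: [-2.2, 4.1, 6.1]
finger_gap: 11.3
```

```bash
python3 st.py
```

```text
eef [ 526.1 -401.5   90.9] th 0.141 r 98.9 U 97.9 Z 13.9 F [-2.2  4.1  6.1] rad -3.5 tan(res) 6.6 M [ 0.81  0.56 -0.02] gap 11.3 rot [-3.141 -0.     0.123]
```

arm_command:
  deltas:
    - {"xyz": [0, 0, -0.001], "turn": [0, 0, 0]}
    - {"xyz": [0, 0, -0.001], "turn": [0, 0, 0]}

```text
clock: 22.5
eef_pos: [526.1, -401.6, 88.9]
eef_rot: [-3.142, -0.0, 0.123]
wrist_force: [-2.3, 3.8, 6.6]
finger_gap: 11.2
```

```bash
python3 st.py
```

```text
eef [ 526.1 -401.6   88.9] th 0.121 r 98.7 U 97.9 Z 11.9 F [-2.3  3.8  6.6] rad -3.2 tan(res) 7.1 M [0.83 0.54 0.02] gap 11.2 rot [-3.142 -0.     0.123]
```

arm_command:
  deltas:
    - {"xyz": [0, 0, -0.001], "turn": [0, 0, 0]}
    - {"xyz": [0, 0, -0.001], "turn": [0, 0, 0]}

```text
clock: 22.75
eef_pos: [526.1, -401.6, 87.0]
eef_rot: [-3.142, -0.0, 0.123]
wrist_force: [-2.0, 2.2, 5.7]
finger_gap: 11.4
```

```bash
python3 st.py
```

```text
eef [ 526.1 -401.6   87. ] th 0.101 r 98.5 U 98.0 Z 10.0 F [-2.   2.2  5.7] rad -1.8 tan(res) 5.9 M [ 0.74  0.5  -0.03] gap 11.4 rot [-3.142 -0.     0.123]
```

arm_command:
  deltas:
    - {"xyz": [0, 0, -0.001], "turn": [0, 0, 0]}
    - {"xyz": [0, 0, -0.001], "turn": [0, 0, 0]}

```text
clock: 23.0
eef_pos: [526.1, -401.7, 85.0]
eef_rot: [3.141, -0.0, 0.123]
wrist_force: [-1.5, 3.6, 7.0]
finger_gap: 11.4
```

arm_command:
  deltas:
    - {"xyz": [0, 0, -0.001], "turn": [0, 0, 0]}
    - {"xyz": [0, 0, -0.001], "turn": [0, 0, 0]}

```text
clock: 23.25
eef_pos: [526.1, -401.6, 83.0]
eef_rot: [3.142, -0.0, 0.123]
wrist_force: [-2.0, 3.8, 7.1]
finger_gap: 11.3
```

arm_command:
  deltas:
    - {"xyz": [0, 0, -0.001], "turn": [0, 0, 0]}
    - {"xyz": [0, 0, -0.001], "turn": [0, 0, 0]}

```text
clock: 23.5
eef_pos: [526.1, -401.6, 81.0]
eef_rot: [-3.142, -0.0, 0.123]
wrist_force: [-2.5, 3.3, 6.6]
finger_gap: 10.9
```

arm_command:
  deltas:
    - {"xyz": [0, 0, -0.001], "turn": [0, 0, 0]}
    - {"xyz": [0, 0, -0.001], "turn": [0, 0, 0]}

```text
clock: 23.75
eef_pos: [526.1, -401.5, 79.0]
eef_rot: [-3.141, -0.0, 0.123]
wrist_force: [-2.8, 4.7, 7.1]
finger_gap: 11.3
```

arm_command:
  deltas:
    - {"xyz": [0, 0, -0.001], "turn": [0, 0, 0]}

```text
clock: 23.88
eef_pos: [526.1, -401.5, 78.0]
eef_rot: [-3.141, -0.0, 0.123]
wrist_force: [-1.8, 4.4, 7.1]
finger_gap: 11.4
```

arm_command:
  deltas:
    - {"xyz": [0, 0, -0.001], "turn": [0, 0, 0]}

```text
clock: 24.0
eef_pos: [526.1, -401.4, 76.9]
eef_rot: [-3.141, -0.0, 0.123]
wrist_force: [-1.7, 5.2, 6.8]
finger_gap: 11.5
```

arm_command:
  deltas:
    - {"xyz": [0, 0.0002, -0.001], "turn": [0, 0, 0]}

```text
clock: 24.12
eef_pos: [526.1, -401.3, 75.9]
eef_rot: [-3.141, -0.0, 0.123]
wrist_force: [-2.4, 2.7, 6.9]
finger_gap: 11.2
```

arm_command:
  deltas:
    - {"xyz": [0, 0.0002, -0.001], "turn": [0, 0, 0]}

```text
clock: 24.25
eef_pos: [526.1, -401.2, 75.0]
eef_rot: [3.142, -0.0, 0.123]
wrist_force: [-2.5, 3.5, 7.5]
finger_gap: 10.9
```

arm_command:
  deltas:
    - {"xyz": [0, 0.0001, -0.001], "turn": [0, 0, 0]}

```text
clock: 24.38
eef_pos: [526.1, -401.2, 74.1]
eef_rot: [3.142, -0.0, 0.123]
wrist_force: [-3.2, 4.4, 7.6]
finger_gap: 10.9
```

arm_command:
  deltas:
    - {"xyz": [0, 0.0001, -0.001], "turn": [0, 0, 0]}

```text
clock: 24.5
eef_pos: [526.1, -401.1, 73.2]
eef_rot: [3.141, -0.0, 0.123]
wrist_force: [-3.6, 5.1, 9.4]
finger_gap: 11.0
```

```bash
python3 st.py;python3 - <<'E'
from h import *
crop(camera("side")["color"],280,110,400,230,5,"pics/s17.png")
E
```

```text
eef [ 526.1 -401.1   73.2] th -0.039 r 97.6 U 97.5 Z -3.8 F [-3.6  5.1  9.4] rad -5.9 tan(res) 9.1 M [ 0.87  0.79 -0.02] gap 11.0 rot [ 3.141 -0.     0.123]
```

View pics/s17.png

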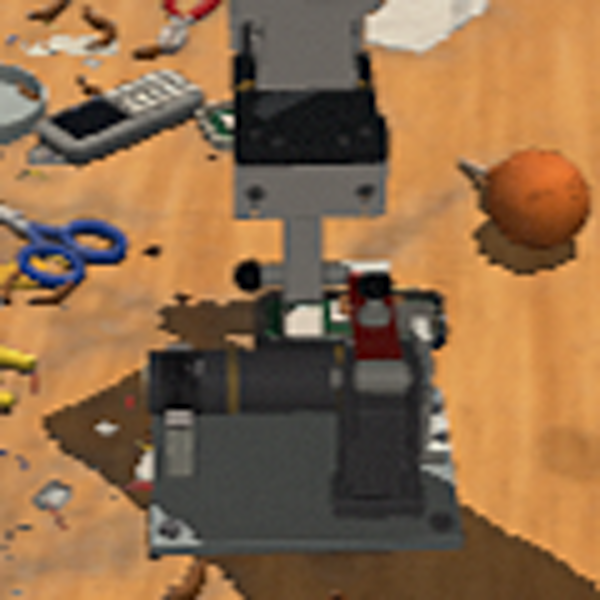

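arm_command:
  deltas:
    - {"xyz": [0, 0.0002, -0.001], "turn": [0, 0, 0]}

```text
clock: 24.68
eef_pos: [526.1, -401.0, 72.4]
eef_rot: [3.141, -0.0, 0.123]
wrist_force: [-4.4, 3.8, 10.5]
finger_gap: 11.5
```

arm_command:
  deltas:
    - {"xyz": [0, 0.0002, -0.001], "turn": [0, 0, 0]}

```text
clock: 24.8
eef_pos: [526.1, -400.9, 71.5]
eef_rot: [3.141, -0.0, 0.123]
wrist_force: [-3.4, 2.9, 10.6]
finger_gap: 11.4
```

```bash
python3 st.py
```

```text
eef [ 526.1 -400.9   71.5] th -0.056 r 97.5 U 97.3 Z -5.5 F [-3.4  2.9 10.6] rad -3.9 tan(res) 10.4 M [ 0.65  0.93 -0.  ] gap 11.4 rot [ 3.141 -0.     0.123]
```

arm_command:
  deltas:
    - {"xyz": [0, 0, 0], "turn": [0, 0, 0]}
    - {"xyz": [0, 0, 0], "turn": [0, 0, 0]}
    - {"xyz": [0, 0, 0], "turn": [0, 0, 0]}
  gripper: 0.72

```text
clock: 25.18
eef_pos: [525.9, -400.7, 70.2]
eef_rot: [-3.141, 0.0, 0.123]
wrist_force: [0.1, 0.2, 0.5]
finger_gap: 26.4
```

```bash
python3 st.py
python3 - <<'E'
from h import *
c=camera("wrist");cv2.imwrite("pics/w18.png",c["color"][:,:,::-1])
E
```

```text
eef [ 525.9 -400.7   70.2] th -0.070 r 97.4 U 97.1 Z -6.8 F [0.1 0.2 0.5] rad -0.2 tan(res) 0.4 M [-0.01  0.15 -0.03] gap 26.4 rot [-3.141  0.     0.123]
```

View pics/w18.png

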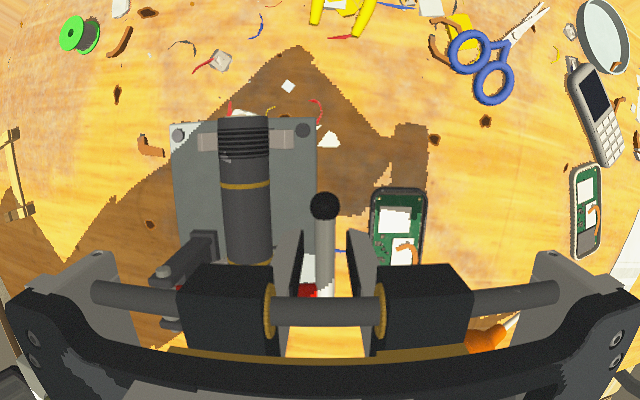

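arm_command:
  deltas:
    - {"xyz": [0, 0, 0.01], "turn": [0, 0, 0]}
    - {"xyz": [0, 0, 0.02], "turn": [0, 0, 0]}
    - {"xyz": [0, 0, 0.03], "turn": [0, 0, 0]}
    - {"xyz": [0, 0, 0.03], "turn": [0, 0, 0]}
    - {"xyz": [-0.015, 0.015, 0.03], "turn": [0, 0, 0]}
    - {"xyz": [-0.025, 0.025, 0.025], "turn": [0, 0, 0]}
    - {"xyz": [-0.025, 0.025, 0.016], "turn": [0, 0, 0]}
    - {"xyz": [-0.02, 0.02, 0], "turn": [0, 0, 0]}
    - {"xyz": [-0.01, 0.014, 0], "turn": [0, 0, 0]}
    - {"xyz": [0, 0, 0], "turn": [0, 0, 0]}
    - {"xyz": [0, 0, 0], "turn": [0, 0, 0]}

```text
clock: 26.6
eef_pos: [431.4, -302.2, 232.1]
eef_rot: [3.141, -0.001, 0.123]
wrist_force: [-0.3, 0.4, 0.3]
finger_gap: 26.7
```

```bash
python3 st.py
python3 - <<'E'
from h import *
c=camera("wrist");cv2.imwrite("pics/w19.png",c["color"][:,:,::-1])
crop(c["color"],240,40,420,175,4.4,"pics/w19c.png")
crop(camera("side")["color"],240,130,440,330,3,"pics/s19.png")
cv2.imwrite("pics/t19.png",camera("top")["color"][:,:,::-1])
E
```

```text
eef [ 431.4 -302.2  232.1] th 1.650 r 155.6 U -12.3 Z 155.1 F [-0.3  0.4  0.3] rad 0.3 tan(res) 0.4 M [-0.01  0.15 -0.02] gap 26.7 rot [ 3.141e+00 -1.000e-03  1.230e-01]
```

View pics/w19c.png

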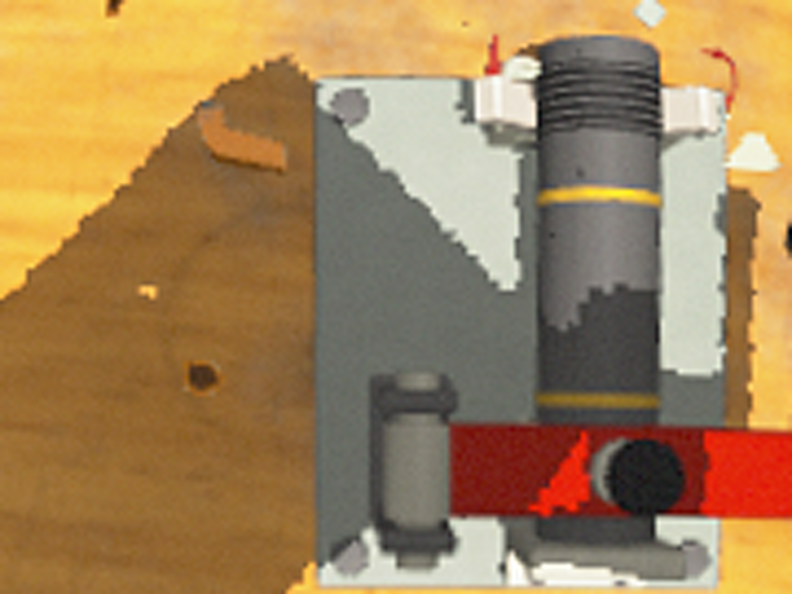

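View pics/s19.png

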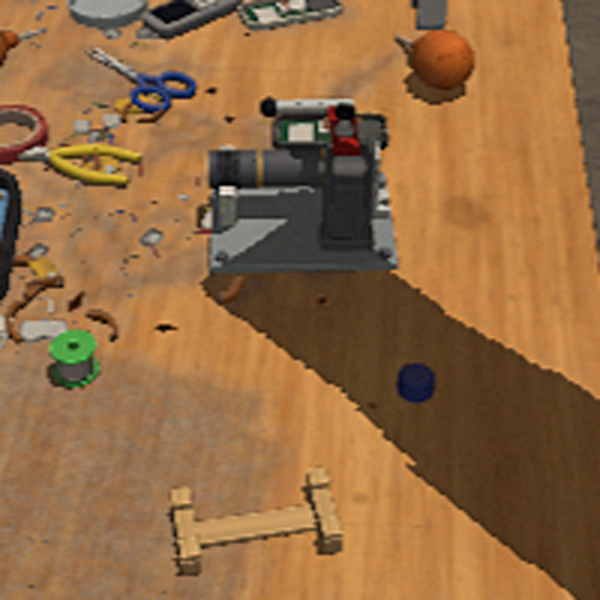

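Run:
```python
from h import *
print(sign_off()); print(read_state()["clock"])
```

```text
the job is handed in; nothing more can be done
None
the job is handed in; nothing more can be done
```

The barrel is home in the V-cradle and clamped, and I handed the job in at about 27 s of the 72 s allowed. Sign-off gave no verdict.

- **Barrel:** I lifted it from the rest and lowered it into the V until the wrist felt it bear, about 5 N upward. I let it settle with the jaws open, then slid it roughly 12 mm under a light 5 N grip. It met the stop with 6–7 N along the V, close to where I expected.
- **Strap:** I then swung it over by its handle. Swinging alone took about 6.8 N at the handle, and the force began to rise at about 76 mm tool height. I pressed about 4.5 mm further to 10.6 N. That is about 3.8 N extra at the handle, or roughly 7.6–7.9 N at the pad (spring squeezed about 2.2 mm), inside the 4–12 N band. I then let go and withdrew.
- **Last checks:** The wrist force is near zero with the tool clear. Wrist views before and after clamping show the barrel in the same place, its end at the stop to within about 1 mm, and the strap across it. The cap, spool and handset appear where they were in the pictures; I did not measure them again.

**Disagreements and gaps:**
- My first estimate of the swing circle was 3–4 mm too low. This loaded the strap sideways with up to about 22 N early in the swing, at the handle only, and I corrected it from the force readings.
- The top and side cameras differed by up to about 10 mm at the cradle, so I used the wrist camera there.
- I did not measure the pad's force again after letting go. That it holds rests on the stiff hinge.

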